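# Put the hole saws away by size and scrap the blunt one

## Robot

A 6-joint arm with a two-finger parallel gripper is mounted at the origin on the work surface. World frame = base frame: x ahead of the robot, y to its left, z up, the work surface at z = 0. Lengths are in m, angles in rad, forces in N, time in s.
With the tool pointing down it reaches from about 0.275 to 0.85 m from the base axis. Payload 19 kg.
Tool frame: the origin (TCP) lies midway between the tips of the shut fingers; the grasp point (between the pads) lies 19 mm behind it; z points along the fingers, y is the direction in which the jaws open and shut (so a half turn about z gives the same grasp; the last joint's range is limited). The gripper opens to 85 mm and grips with 20 to 120 N. Pads are 22 mm wide; open, the fingers measure 114 mm over their backs; the gripper's body (76 mm by 85 mm) begins 54 mm behind the grasp point. The pads swing forward as they close: fully open they stand 13 mm farther back than shut.
Start: joints at [-1.375, 0.15, 1.437, -0, 1.554, -0.134], TCP at [0.186, -0.544, 0.201] pointing down, gripper open.
Joint ranges: [-2.8, 2.8], [-0.68, 2.1], [0.12, 2.68], [-1.39, 4.53], [0.16, 2.79], [-2.81, 2.81]. Speed limits (rad/s): [1.89, 1.89, 2.22, 3.01, 3.01, 3.01].

## Interface

Orientations are given as a unit quaternion [x, y, z, w].
In Python, from cell import status, vision, job gives the robot as it stands. The module is installed in compiled form; this text tells all that it offers.
- The arm moves only by the tool carry_out, never from a script. Its argument "rows" is a list of rows, each a list of 2 entries, a list of its own where there are three numbers: the shift along the tool's x, y, z in units of 200 mm (1.0 is 200 mm), then the turn, a rotation vector about the tool's x, y, z in units of pi rad (1.0 is pi rad). A call has exactly 5 rows; each row is the pose to reach, as a shift and turn from the pose commanded when the call began, along the tool's axes at that moment, turning the shorter way round; what a row does not reach only later rows make up. A row lasts 1/10 s, in which the tool goes at most 50 mm and 8.59 degrees, less where a joint would pass 70% of its speed; a pose out of reach is approached as far as the arm can. A call with a number of a shift or a turn outside -1 to 1 is refused whole. A call with a gripper value outside its range is refused whole. "claw" is the finger opening in mm, from 0 to 85.4, set as the call begins (left out, the last holds). The fingers move at their own pace and stop on an object; "squeeze" is the grip in N (left out, the last holds). Time passes only in rows, so rows that repeat a pose let the fingers close, or fill a call up. It gives the time, the measured TCP pose, the force and the opening at its end, in the units of the state.
- status.get_obs(): the state, without advancing time (a new reading comes with each control period).
- vision.camera(name): name is "side" or "top" or "wrist"; returns the picture (400x640x3 uint8, red, green, blue); there is no depth.
- vision.camera_params(name): a dict with "vertical_fov" (degrees; the focal length in pixels is half the picture's height over the tangent of half this angle, whatever the lens; pixels are square), "cx", "cy" (the principal point, pixels), "dist" ([k1, k2, p1, p2, k3] as OpenCV has them; the pictures are not rectified), "extrinsics" (4x4, takes a point from camera to world coordinates). Camera axes: x right, y down, z forward; pixel columns grow to the right and rows downward; lengths in m; the calibration is good to about 2 mm. A picture is of the moment at which its call begins: read the wrist's pose just before it. camera_params takes no time and is no camera call; for the wrist camera it gives the pose at the moment of the call.
- job.close_job(): hands the job in, once; it reports no verdict.
The state is a dict: "time_s": time; "joint_positions": joint angles; "qvel": joint speeds; "joint_efforts": joint torques, N m; "position": TCP position; "eef_rot": TCP orientation; "wrist_force": force on the tool from outside, world axes, zero at the start; "ft_torque": the same for the moment, N m; "gripper_width": opening from 0.0 (shut) to 1.0 (fully open).
Only numpy, scipy, OpenCV 4.12 (cv2) and the standard library are available. Lean on these libraries where they do the work, as an engineer would, in place of code of your own. Each camera call takes 0.05 s, during which the arm holds its last target.

## Task

Put the four hole saws away: first stand the blunt one with the red-painted top in the red scrap tray, and only then move the three good ones, standing each flat on the floor of the wooden tray of its own size. Set each saw down gently, teeth down and shank up, and do not disturb the drill chuck or the wax tin.

Things in the scene. Friction and masses are not known exactly. Their poses are not given: they have to be found in the camera images.
- saw_small: The good small hole saw, bare bright metal all over. Stands on its teeth, closed top up: a cup-shaped hole saw, 30 mm in diameter and 42 mm tall, with a round upright steel shank 12 mm thick on its axis, from 42 to 84 mm above the underside (grip the shank). Origin: centre of the underside, z up along the shank. About 80 g.
- tray_small: Fixed square wooden tray, 60 mm outside, with a pale disc of 30 mm printed on its floor: the place of the small hole saw. Walls 6 mm thick and 12 mm tall, floor 6 mm thick. Origin: centre of the underside; x and y along its sides, z up.
- saw_medium: The good medium hole saw, bare bright metal all over. Stands on its teeth, closed top up: a cup-shaped hole saw, 45 mm in diameter and 42 mm tall, with a round upright steel shank 12 mm thick on its axis, from 42 to 84 mm above the underside (grip the shank). Origin: centre of the underside, z up along the shank. About 140 g.
- tray_medium: Fixed square wooden tray, 75 mm outside, with a pale disc of 45 mm printed on its floor: the place of the medium hole saw. Walls 6 mm thick and 12 mm tall, floor 6 mm thick. Origin: centre of the underside; x and y along its sides, z up.
- saw_large: The good large hole saw, bare bright metal all over. Stands on its teeth, closed top up: a cup-shaped hole saw, 60 mm in diameter and 42 mm tall, with a round upright steel shank 12 mm thick on its axis, from 42 to 84 mm above the underside (grip the shank). Origin: centre of the underside, z up along the shank. About 220 g.
- tray_large: Fixed square wooden tray, 90 mm outside, with a pale disc of 60 mm printed on its floor: the place of the large hole saw. Walls 6 mm thick and 12 mm tall, floor 6 mm thick. Origin: centre of the underside; x and y along its sides, z up.
- saw_blunt: The blunt hole saw: dark body, its top painted red. Stands on its teeth, closed top up: a cup-shaped hole saw, 45 mm in diameter and 42 mm tall, with a round upright steel shank 12 mm thick on its axis, from 42 to 84 mm above the underside (grip the shank). Origin: centre of the underside, z up along the shank. About 140 g.
- tray_red: Fixed square red plastic tray for scrap, 90 mm outside. Walls 6 mm thick and 12 mm tall, floor 6 mm thick. Origin: centre of the underside; x and y along its sides, z up.
- drill_chuck: Loose black drill chuck with a steel band, 42 mm in diameter, tapering to a narrow nose at the top, 57 mm tall. Not a hole saw: leave it alone. Origin: centre of the underside.
- wax_tin: Loose round blue tin with a yellow lid, 60 mm in diameter, 28 mm tall. Leave it alone. Origin: centre of the underside.

How it is judged:
On the way, in this order (a step that is already met when the one before it is completed fails the run):
1. the blunt hole saw stands in the red tray, released (horizontal distance between saw_blunt and tray_red below 0.026 m and z of saw_blunt in the frame of tray_red below 0.01 m and angle between saw_blunt's own z axis and vertical below 0.1 rad and linear speed of saw_blunt below 0.02 m/s and contact force between the fingers and saw_blunt below 0.1 N), for 0.2 s.
2. the three good hole saws stand in the trays of their sizes, released (horizontal distance between saw_small and tray_small below 0.014 m and z of saw_small in the frame of tray_small below 0.01 m and angle between each of saw_small, saw_medium, saw_large's own z axis and vertical below 0.1 rad and linear speed of each of saw_small, saw_medium, saw_large below 0.02 m/s and contact force between the fingers and saw_small below 0.1 N and horizontal distance between saw_medium and tray_medium below 0.014 m and z of saw_medium in the frame of tray_medium below 0.01 m and contact force between the fingers and saw_medium below 0.1 N and horizontal distance between saw_large and tray_large below 0.014 m and z of saw_large in the frame of tray_large below 0.01 m and contact force between the fingers and saw_large below 0.1 N), for 0.2 s.
At the end, for the whole second after the job is handed in: The blunt saw stands on the floor of the red tray (axis within 26 mm of its centre) and each good saw on the floor of the wooden tray of its size (within 14 mm of its centre): underside less than 10 mm above the tray's underside, upright within 0.1 rad, at rest and released (all of step 1 and all of step 2); the robot touches nothing.
It fails at once if a good hole saw moved by more than 50 mm while the blunt one does not stand in the red tray (distance of any of saw_small, saw_medium, saw_large from where it was at the start of the episode above 0.05 m and not (horizontal distance between saw_blunt and tray_red below 0.026 m and z of saw_blunt in the frame of tray_red below 0.01 m and angle between saw_blunt's own z axis and vertical below 0.1 rad)).
It fails at once if the drill chuck or the wax tin pushed more than 25 mm or tipped over (distance of any of drill_chuck, wax_tin from where it was at the start of the episode above 0.025 m or angle between any of drill_chuck, wax_tin's own z axis and vertical above 0.5 rad).
It fails at once if a hole saw dropped instead of set down (moving faster than 0.7 m/s within 20 mm of the table) ((height (world z) of saw_small below 0.02 m and linear speed of saw_small above 0.7 m/s) or (height (world z) of saw_medium below 0.02 m and linear speed of saw_medium above 0.7 m/s) or (height (world z) of saw_large below 0.02 m and linear speed of saw_large above 0.7 m/s) or (height (world z) of saw_blunt below 0.02 m and linear speed of saw_blunt above 0.7 m/s)).
It also fails if it takes over 106 s, if anything falls off the work surface, if the arm or the gripper's body presses on something with over 40 N, if the wrist force passes 120 N, or if a joint passes its speed limit or range.

## Working session

There is one attempt and no reset: what is moved stays moved. The work goes in short steps, Python scripts to look and compute and a tool call to move; the robot and the scene stay as the last step left them, time stands still between calls to the robot, and variables do not carry over. Pictures are saved under pics/ and viewed, and the job is handed in when it is done.

Besides the shell and the picture viewer there is one more tool, called after "Emit:" as name(argument=value, ...) on one line, values as JSON. carry_out: Moves the arm, as the interface text tells. Its arguments: {"type":"object","properties":{"rows":{"type":"array"},"claw":{"type":"number"},"squeeze":{"type":"number"}},"required":["rows"]}

```bash
mkdir -p pics; python3 - <<'E'
from cell import status, vision
import cv2, numpy as np
print(status.get_obs())
for n in ["top","side","wrist"]:
    p=vision.camera_params(n); print(n,p)
    im=vision.camera(n); cv2.imwrite(f"pics/{n}0.png",im[:,:,::-1])
E
```

```text
{'time_s': 0.0, 'joint_positions': array([-1.37499047e+00,  1.50964907e-01,  1.43803368e+00,  3.43405212e-06,
        1.55377086e+00, -1.33997223e-01]), 'qvel': array([-1.13936244e-03, -3.42135085e-04, -1.71769835e-03, -9.65772074e-05,
        6.72245136e-05, -7.79330097e-04]), 'joint_efforts': array([ 6.28094203e-04, -7.13059902e+01, -5.70876646e+01, -2.17966522e-04,
        8.88472743e-03,  3.62973719e-05]), 'position': array([ 0.18614723, -0.54374263,  0.20008617]), 'eef_rot': array([ 9.86434357e-01,  1.64155147e-01, -1.64651751e-05, -5.88169201e-04]), 'wrist_force': array([-0.61118504, -0.50281441, -0.25080701]), 'ft_torque': array([-0.04428029,  0.02543987, -0.05739201]), 'gripper_width': 1.0012464004013537}
top {'vertical_fov': 49.19856372399634, 'cx': 326.63333727991983, 'cy': 196.40533571106243, 'dist': array([-0.00971941,  0.        ,  0.        ,  0.        ,  0.        ]), 'extrinsics': array([[-0.02509396, -0.99819159,  0.05462456,  0.49018619],
       [-0.99952273,  0.02603717,  0.01662443, -0.00482525],
       [-0.01801664, -0.05418132, -0.99836856,  1.08653431],
      
[... 225 characters left out ...]
    ]), 'extrinsics': array([[ 0.99206086, -0.06830398,  0.10559271,  0.43815076],
       [-0.125418  , -0.47559811,  0.87067604, -0.79348979],
       [-0.00925095, -0.87700685, -0.48038881,  0.48195151],
       [ 0.        ,  0.        ,  0.        ,  1.        ]])}
wrist {'vertical_fov': 61.1099058139086, 'cx': 317.3268332194441, 'cy': 193.9326389468061, 'dist': array([-0.07328848,  0.        ,  0.        ,  0.        ,  0.        ]), 'extrinsics': array([[ 0.32381751, -0.9087596 , -0.26324554,  0.25216569],
       [-0.94611881, -0.3113795 , -0.08889318, -0.52156251],
       [-0.00118674,  0.27784673, -0.96062469,  0.37313203],
       [ 0.        ,  0.        ,  0.        ,  1.        ]])}
```

View pics/top0.png

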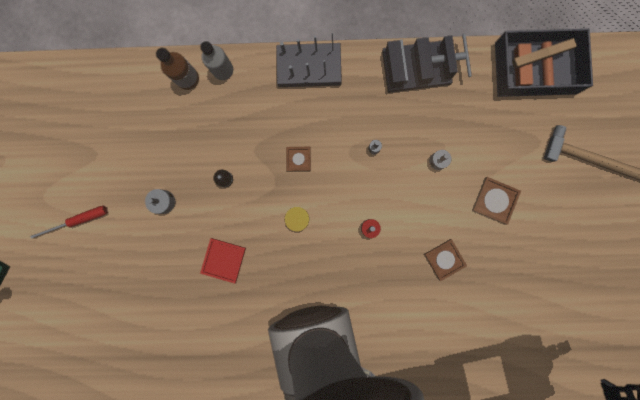

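View pics/side0.png

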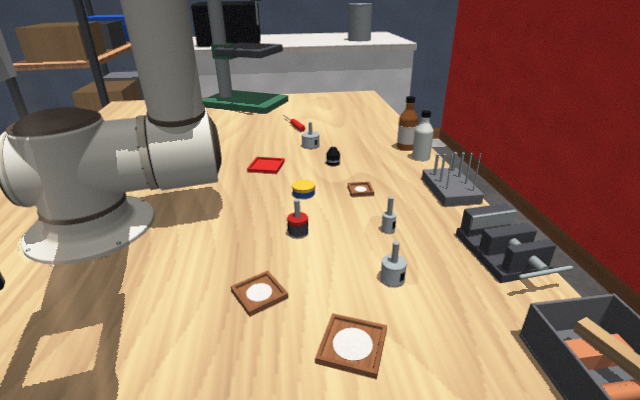

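The top view shows the saws: small (375,147), medium (441,160), large (158,201) and blunt (371,229). The trays are small (299,159), medium (445,259), large (496,200) and red (223,260). The chuck is at (223,178) and the tin at (297,219). Next I'll segment these.

```bash
cat > h.py <<'E'
import numpy as np, cv2
from cell import status, vision
def K(p,h=400):
    f=h/2/np.tan(np.radians(p["vertical_fov"])/2)
    return np.array([[f,0,p["cx"]],[0,f,p["cy"]],[0,0,1.]])
def ray(p,uv):
    q=cv2.undistortPoints(np.array([[uv]],float),K(p),p["dist"])[0,0]
    E=p["extrinsics"]; return E[:3,3],E[:3,:3]@np.array([q[0],q[1],1])
def onz(p,uv,z):
    o,d=ray(p,uv); return o+d*(z-o[2])/d[2]
def proj(p,X):
    T=np.linalg.inv(p["extrinsics"]); r,_=cv2.Rodrigues(T[:3,:3])
    return cv2.projectPoints(np.array([X],float),r,T[:3,3],K(p),p["dist"])[0][0,0]
E
python3 - <<'E'
from h import *
im=cv2.imread("pics/top0.png"); p=vision.camera_params("top")
hsv=cv2.cvtColor(im,cv2.COLOR_BGR2HSV); H,S,V=cv2.split(hsv)
def blobs(n,m,z,amin=30):
    m=m.astype(np.uint8); m[:100]=0;m[300:]=0
    k,_,st,c=cv2.connectedComponentsWithStats(m)
    for i in range(1,k):
        if st[i,4]>amin and st[i,0]>120 and st[i,0]<530: print(n,st[i],c[i].round(1),onz(p,c[i],z).round(4))
blobs("bright disc", (V>190)&(S<40),0.006)
blobs("grey", (S<60)&(V<=200)&(V>60),0.042)
blobs("red", ((H<8)|(H>172))&(S>150)&(V>80),0.042)
blobs("redtray", ((H<8)|(H>172))&(S>150)&(V>80),0.010)
blobs("yel", (H>22)&(H<35)&(S>150),0.028)
blobs("brown", (H<16)&(S>90)&(V<150),0.012)
blobs("dark", (V<50),0.03)
tiles=[cv2.resize(im[v-28:v+28,u-28:u+28],(260,260),interpolation=cv2.INTER_CUBIC) for u,v in [(375,147),(441,160),(158,201),(371,229),(223,178),(299,159)]]
cv2.imwrite("pics/tiles.png",np.vstack([np.hstack(tiles[:3]),np.hstack(tiles[3:])]))
E
```

```text
grey [369 140  13  14 132] [375. 146.] [ 0.6656 -0.1068  0.042 ]
grey [430 150  22  20 318] [440.7 159.1] [ 0.6297 -0.2629  0.042 ]
grey [292 153  13  12 119] [298.1 158.5] [0.6406 0.0789 0.042 ]
grey [145 189  30  25 553] [158.6 200.9] [0.547  0.4185 0.042 ]
grey [484 189  25  24 476] [496.1 200.2] [ 0.5277 -0.3906  0.042 ]
grey [436 251  19  18 276] [445.1 259.6] [ 0.3904 -0.2641  0.042 ]
red [362 220  18  18 219] [370.2 228.2] [ 0.4689 -0.0893  0.042 ]
red [ 201  239   44   44 1297] [222.5 260.3] [0.4011 0.2649 0.042 ]
redtray [362 220  18  18 219] [370.2 228.2] [ 0.4682 -0.0919  0.01  ]
redtray [ 201  239   44   44 1297] [222.5 260.3] [0.3984 0.2732 0.01  ]
yel [294 210   9  21  47] [297.2 219.7] [0.4934 0.0855 0.028 ]
brown [219 100  17   5  33] [226.6 101.9] [0.7926 0.2578 0.012 ]
brown [167 102  20  15  69] [178.7 110.9] [0.7734 0.3788 0.012 ]
brown [275 105  18  15  75] [281.9 111.1] [0.7649 0.1193 0.012 ]
brown [445 104  18  13  47] [454.6 108.5] [ 0.7591 -0.3097  0.012 ]
brown [473 106  10  10  33] [477.8 110.3] [ 0.7529 -0.3669  0.012 ]
brown [260 108  14  12  45] [267.3 1
[... 3841 characters left out ...]
2] [481.8 278.5] [ 0.3396 -0.3585  0.012 ]
brown [395 274  10  11  39] [399.6 278.8] [ 0.3435 -0.1595  0.012 ]
brown [308 277  14  23  93] [314.7 287.4] [0.3275 0.0477 0.012 ]
brown [343 277  26  18 118] [355.7 286.2] [ 0.3282 -0.0523  0.012 ]
brown [488 277  10  11  31] [493.4 284. ] [ 0.3258 -0.3858  0.012 ]
brown [143 279  13   8  37] [148.4 282.8] [0.3476 0.4569 0.012 ]
brown [152 279  15  16  64] [159.6 286.1] [0.3389 0.429  0.012 ]
brown [167 278  37  15 175] [185.1 283.9] [0.3429 0.3658 0.012 ]
brown [298 288  12  12  37] [304.  293.3] [0.3139 0.0742 0.012 ]
brown [132 293  33   7  90] [147.5 296.5] [0.3144 0.4592 0.012 ]
dark [215 171  16  15 159] [223.3 178.4] [0.5986 0.2638 0.03  ]
```

View pics/tiles.png

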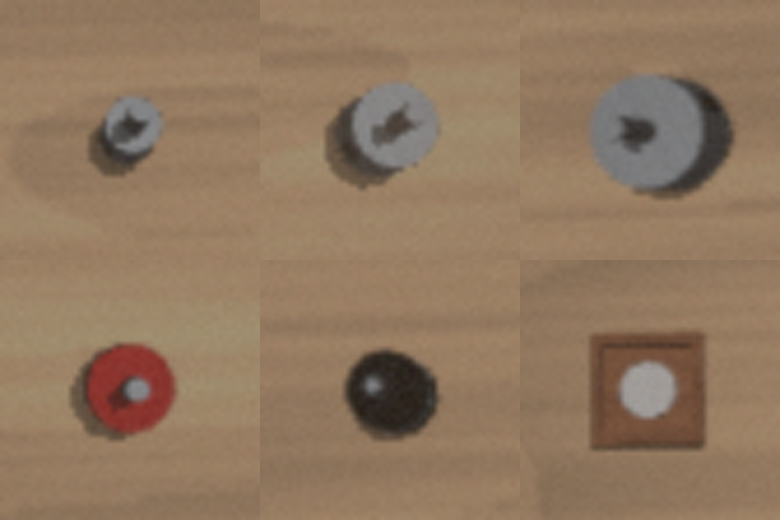

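```bash
python3 - <<'E'
from h import *
from scipy.spatial.transform import Rotation as R
im=cv2.imread("pics/top0.png"); p=vision.camera_params("top")
H,S,V=cv2.split(cv2.cvtColor(im,cv2.COLOR_BGR2HSV))
def fit(n,uv,m,z,r=32):
    u,v=uv; mm=np.zeros_like(V); mm[v-r:v+r,u-r:u+r]=m[v-r:v+r,u-r:u+r]*255
    cs=max(cv2.findContours(mm,cv2.RETR_EXTERNAL,cv2.CHAIN_APPROX_NONE)[0],key=cv2.contourArea)
    cs=cv2.convexHull(cs); 
    M=cv2.moments(cs); c=np.array([M['m10'],M['m01']])/M['m00']
    d=2*np.sqrt(M['m00']/np.pi)
    X=onz(p,c,z); s=np.linalg.norm(onz(p,c+[1,0],z)-X)
    print(n,c.round(1),X.round(4),"diam mm",(d+1)*s*1000, "tiprect",cv2.minAreaRect(cs))
g=(S<60)&(V>105)
for n,uv in dict(small=(375,147),medium=(441,160),large=(158,201)).items(): fit(n,uv,g,.042)
red=((H<8)|(H>172))&(S>120)&(V>80)
fit("blunt",(371,229),red,.042); fit("redtray",(223,260),red,.012)
for n,uv in dict(ts=(299,159),tm=(445,259),tl=(496,200)).items(): fit(n,uv,g,.006)
fit("tin",(297,219),(H>20)&(H<35)&(S>140)&(V>110),.028)
o=status.get_obs(); print(o["time_s"],R.from_quat(o["eef_rot"]).as_matrix().round(4))
# side cross-check: predicted pixels
s=vision.camera_params("side")
for n,X in dict(small=(.6656,-.1068,.042),medium=(.6297,-.2629,.042),blunt=(.4689,-.0893,.042),large=(.547,.4185,.042)).items():
    a=proj(s,X); b=proj(s,(X[0],X[1],.084)); print(n,a.round(),b.round())
E
```

```text
small [375.4 145.3] [ 0.6674 -0.1079  0.042 ] diam mm 29.775657753297747 tiprect ((375.5, 145.5), (11.0, 11.0), 90.0)
medium [441.9 158.4] [ 0.6314 -0.266   0.042 ] diam mm 45.13628019005033 tiprect ((442.0, 158.5), (17.0, 18.0), 90.0)
large [156.3 200.7] [0.5476 0.4239 0.042 ] diam mm 60.19602029534229 tiprect ((156.0, 200.5), (23.33452033996582, 23.33452033996582), 45.0)
blunt [370.7 228.1] [ 0.469  -0.0905  0.042 ] diam mm 46.3883445337859 tiprect ((371.0, 228.0), (18.0, 18.0), 90.0)
redtray [222.5 260.4] [0.3984 0.2729 0.012 ] diam mm 106.03301744024705 tiprect ((222.40567016601562, 260.3302001953125), (37.22470474243164, 37.499427795410156), 15.945395469665527)
ts [298.1 158.5] [0.6457 0.0819 0.006 ] diam mm 31.62835251759096 tiprect ((298.0, 158.5), (11.0, 12.0), 90.0)
tm [445.1 259.6] [ 0.3869 -0.273   0.006 ] diam mm 46.37260574578438 tiprect ((445.0, 259.5), (17.0, 18.0), 90.0)
tl [496.1 200.3] [ 0.5289 -0.4038  0.006 ] diam mm 61.23760886411478 tiprect ((496.0, 200.5), (23.0, 24.0), 90.0)
tin [296.4 218.8] [0.4957 0.0873 0.028 ] diam mm 58.28401803649505 tiprect ((296.25, 218.75), (22.62741470336914, 23.33452033996582), 45.0)
0.15 [[ 9.461e-01  3.239e-01 -2.000e-04]
 [ 3.239e-01 -9.461e-01  9.000e-04]
 [ 2.000e-04 -9.000e-04 -1.000e+00]]
small [388. 213.] [390. 197.]
medium [393. 260.] [394. 241.]
blunt [297. 216.] [296. 199.]
large [310. 134.] [310. 122.]
```

Disc diameters match the given sizes, and the side-view predictions match the picture. Moving to the blunt saw, turning the tool to line up with the world axes.

Emit:
carry_out(rows=[[[0.15,-0.12,0],[0,0,0.02]],[[0.35,-0.28,0],[0,0,0.04]],[[0.55,-0.44,0],[0,0,0.06]],[[0.75,-0.6,0],[0,0,0.085]],[[0.9,-0.74,0],[0,0,0.105]]], claw=60, squeeze=40)

```text
time_s: 0.65
position: [0.3093, -0.3437, 0.2006]
eef_rot: [1.0, -0.002, 0.0, -0.0]
wrist_force: [1.0, -1.7, 0.6]
gripper_width: 0.706
```

```bash
python3 - <<'E'
from h import *
o=status.get_obs(); print(o)
E
```

```text
{'time_s': 0.65, 'joint_positions': array([-1.00502601e+00, -8.72791131e-02,  1.68256868e+00,  2.69077986e-04,
        1.54642409e+00,  5.69000849e-01]), 'qvel': array([ 0.81795352, -0.35765114,  0.33341933, -0.00214445,  0.02334297,
        1.41775653]), 'joint_efforts': array([-12.08793551, -45.41597486, -58.23089361,  -0.21098021,
         0.16321285,  -4.27120328]), 'position': array([ 0.3093173 , -0.34365758,  0.20056943]), 'eef_rot': array([ 9.99998679e-01, -1.61855062e-03,  8.09074476e-05, -1.23307171e-04]), 'wrist_force': array([ 0.98781563, -1.66834794,  0.55384711]), 'ft_torque': array([-0.03881714, -0.0300166 , -0.02612702]), 'gripper_width': 0.7055224926702107}
```

Emit:
carry_out(rows=[[[0.12,-0.19,0],[0,0,0]],[[0.24,-0.38,0],[0,0,0]],[[0.36,-0.57,0],[0,0,0]],[[0.48,-0.76,0],[0,0,0]],[[0.6,-0.95,0],[0,0,0]]])

```text
time_s: 1.15
position: [0.4291, -0.1539, 0.2008]
eef_rot: [1.0, -0.0, 0.0, 0.0]
wrist_force: [1.1, -1.0, 0.6]
gripper_width: 0.702
```

Emit:
carry_out(rows=[[[0.1,-0.16,0],[0,0,0]],[[0.2,-0.325,0],[0,0,0]],[[0.2,-0.325,0],[0,0,0]],[[0.2,-0.325,0.05],[0,0,0]],[[0.2,-0.325,0.1],[0,0,0]]])

```text
time_s: 1.65
position: [0.4682, -0.0912, 0.1797]
eef_rot: [1.0, -0.0, -0.0, 0.0]
wrist_force: [0.4, -0.6, -0.7]
gripper_width: 0.7
```

Emit:
carry_out(rows=[[[0,0,0],[0,0,0]],[[0,0,0],[0,0,0]],[[0,0,0],[0,0,0]],[[0,0,0],[0,0,0]],[[0,0,0],[0,0,0]]])

```text
time_s: 2.15
position: [0.4686, -0.0909, 0.1809]
eef_rot: [1.0, -0.0, 0.0, 0.0]
wrist_force: [0.3, 0.5, 0.1]
gripper_width: 0.699
```

```bash
python3 - <<'E'
from h import *
o=status.get_obs(); print(o['time_s'],o['position'],o['eef_rot'])
p=vision.camera_params("wrist"); im=vision.camera("wrist"); cv2.imwrite("pics/w1.png",im[:,:,::-1])
print(p["extrinsics"].round(3)); print(proj(p,(.469,-.0905,.084)),proj(p,(.469,-.0905,.042)))
E
```

```text
2.15 [ 0.46862415 -0.09086637  0.18094371] [ 9.99999973e-01 -1.53676812e-04  1.72723322e-04  2.58794502e-05]
[[-0.    -0.961 -0.278  0.538]
 [-1.     0.    -0.    -0.091]
 [ 0.     0.278 -0.961  0.354]
 [ 0.     0.     0.     1.   ]]
[316.3541073  183.80139101] [316.47030278 172.70309911]
```

View pics/w1.png

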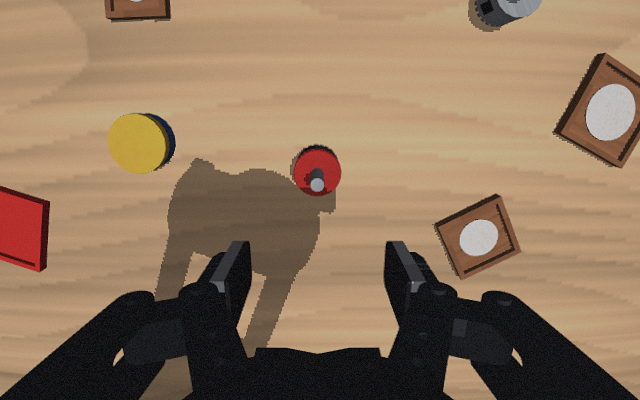

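The shank tip is at (317,184) and the prediction was (316,184), so they agree. Descending to grip at TCP z of about 0.050.

Emit:
carry_out(rows=[[[0,0,0.15],[0,0,0]],[[0,0,0.3],[0,0,0]],[[0,0,0.45],[0,0,0]],[[0,0,0.58],[0,0,0]],[[0,0,0.655],[0,0,0]]])

```text
time_s: 2.7
position: [0.4678, -0.0904, 0.0478]
eef_rot: [1.0, -0.0, -0.001, -0.0]
wrist_force: [0.2, 0.0, 0.3]
gripper_width: 0.701
```

Emit:
carry_out(rows=[[[0,0,0],[0,0,0]],[[0,0,0],[0,0,0]],[[0,0,0],[0,0,0]],[[0,0,0],[0,0,0]],[[0,0,0],[0,0,0]]], claw=0, squeeze=50)

```text
time_s: 3.2
position: [0.4693, -0.0908, 0.0509]
eef_rot: [1.0, 0.0, 0.001, 0.0]
wrist_force: [0.7, 1.3, 6.9]
gripper_width: 0.079
```

Emit:
carry_out(rows=[[[0,0,0],[0,0,0]],[[0,0,0],[0,0,0]],[[0,0,0],[0,0,0]],[[0,0,0],[0,0,0]],[[0,0,0],[0,0,0]]])

```text
time_s: 3.7
position: [0.4693, -0.0908, 0.0509]
eef_rot: [1.0, -0.0, 0.001, 0.0]
wrist_force: [0.6, 0.6, 7.2]
gripper_width: 0.082
```

Emit:
carry_out(rows=[[[0,0,-0.03],[0,0,0]],[[0,0,-0.06],[0,0,0]],[[0,0,-0.1],[0,0,0]],[[0,0,-0.15],[0,0,0]],[[0,0,-0.2],[0,0,0]]])

```text
time_s: 4.2
position: [0.4686, -0.0907, 0.0908]
eef_rot: [1.0, -0.0, 0.0, 0.0]
wrist_force: [0.4, -0.5, -1.8]
gripper_width: 0.075
```

```bash
python3 - <<'E'
from h import *
o=status.get_obs(); print(o['time_s'],o['position'],o['gripper_width'],o['wrist_force'])
a=vision.camera("wrist"); b=vision.camera("side"); cv2.imwrite("pics/w2.png",a[:,:,::-1])
cv2.imwrite("pics/s2.png",cv2.resize(b[120:270,200:440,::-1],(800,500),interpolation=cv2.INTER_CUBIC))
E
```

```text
4.2 [ 0.46864785 -0.09071039  0.09079746] 0.07506266632017876 [ 0.35008249 -0.54186294 -1.77223191]
```

View pics/w2.png

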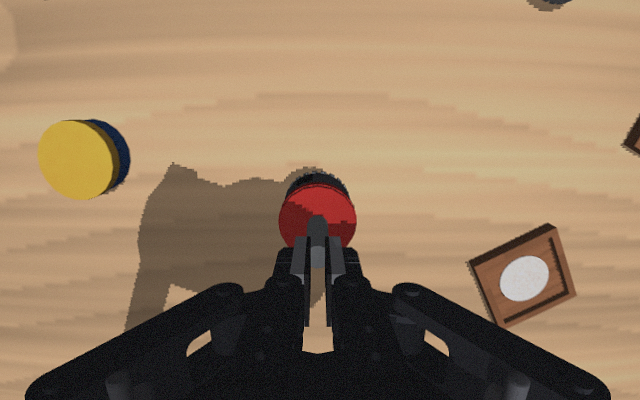

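View pics/s2.png

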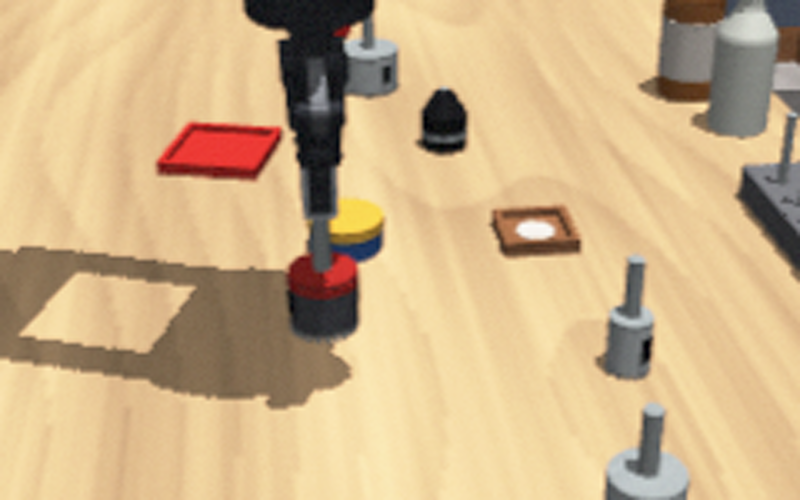

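```bash
python3 - <<'E'
from h import *
for k in range(2):
    o=status.get_obs(); s=vision.camera_params("side"); im=vision.camera("side"); 
    P=o['position']
    z=lambda q:((q-[200,120])*10/3).round()
    print(o['time_s'],P.round(4),"tcp",z(proj(s,P)),"grasp",z(proj(s,P+[0,0,.019])))
    for dz in (.03,.035,.04): print(dz,"top centre",z(proj(s,(P[0],P[1],.042+dz))),"bottom front",z(proj(s,(P[0],P[1]-.0225,dz))))
    H,S,V=cv2.split(cv2.cvtColor(im,cv2.COLOR_RGB2HSV)); m=(((H<8)|(H>172))&(S>150)&(V>60)).astype(np.uint8); m[:185]=0;m[:,:270]=0;m[:,330:]=0
    ys,xs=np.nonzero(m); print("red",xs.min(),xs.max(),ys.min(),ys.max(),z(np.array([xs.min(),ys.min()])),z(np.array([xs.max(),ys.max()])))
cv2.imwrite("pics/s3.png",cv2.resize(im[160:230,260:340,::-1],(800,600),interpolation=cv2.INTER_NEAREST))
E
```

```text
4.3 [ 0.4693 -0.091   0.0914] tcp [321. 254.] grasp [320. 227.]
0.03 top centre [323. 281.] bottom front [328. 356.]
0.035 top centre [322. 274.] bottom front [327. 349.]
0.04 top centre [322. 267.] bottom front [327. 343.]
red 287 306 196 209 [290. 253.] [353. 297.]
4.35 [ 0.469  -0.0908  0.0905] tcp [321. 255.] grasp [319. 229.]
0.03 top centre [322. 281.] bottom front [327. 356.]
0.035 top centre [322. 274.] bottom front [327. 349.]
0.04 top centre [321. 267.] bottom front [326. 343.]
red 286 306 197 209 [287. 257.] [353. 297.]
```

View pics/s3.png

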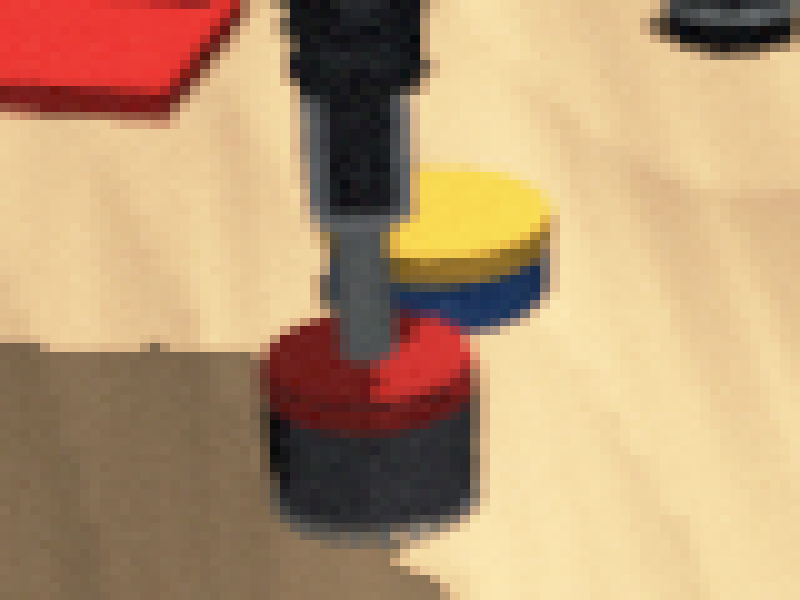

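```bash
python3 - <<'E'
from h import *
o=status.get_obs(); p=vision.camera_params("wrist"); P=o['position']
for d in (-.01,0,.01,.019,.03,.04,.05): print(d,proj(p,P+[0,0,d]).round(1), proj(p,P+[0,0.011,d]).round(1))
im=cv2.imread("pics/w2.png"); cv2.imwrite("pics/w2z.png",cv2.resize(im[180:340,220:420],(800,640),interpolation=cv2.INTER_CUBIC)[:600])
E
```

```text
-0.01 [316.6 222. ] [297.5 222. ]
0 [316.5 228.5] [296.5 228.5]
0.01 [316.5 235.7] [295.4 235.7]
0.019 [316.5 242.9] [294.2 242.9]
0.03 [316.4 252.8] [292.7 252.8]
0.04 [316.4 262.9] [291.1 262.9]
0.05 [316.3 274.5] [289.3 274.4]
```

View pics/w2z.png

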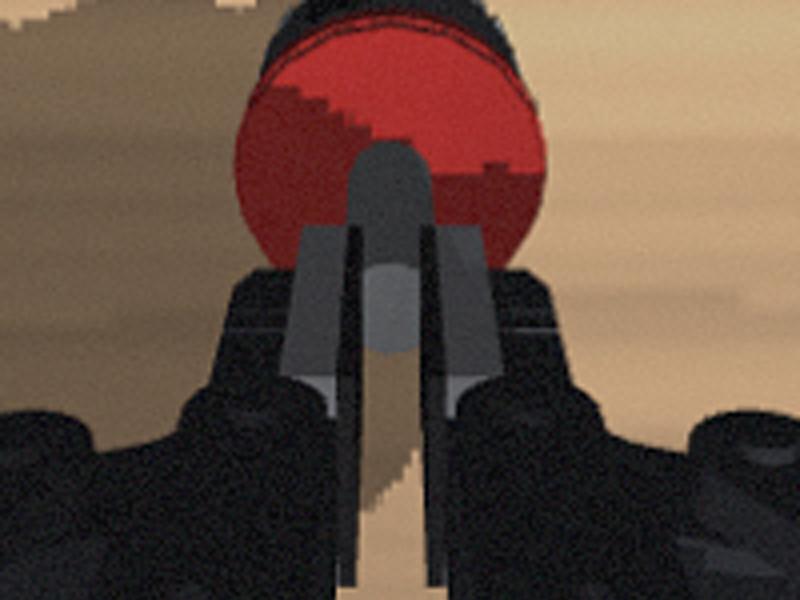

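The grip is sound: the shank top sits at row 257, which puts it about 33 mm above the TCP as expected. Carrying it raised to the red tray.

Emit:
carry_out(rows=[[[0,-0.05,-0.12],[0,0,0]],[[-0.03,-0.18,-0.22],[0,0,0]],[[-0.07,-0.36,-0.25],[0,0,0]],[[-0.11,-0.55,-0.25],[0,0,0]],[[-0.15,-0.75,-0.25],[0,0,0]]])

```text
time_s: 4.9
position: [0.438, 0.0604, 0.1396]
eef_rot: [1.0, -0.0, -0.0, -0.0]
wrist_force: [0.5, -0.1, -1.4]
gripper_width: 0.078
```

Emit:
carry_out(rows=[[[-0.04,-0.19,0],[0,0,0]],[[-0.08,-0.38,0],[0,0,0]],[[-0.12,-0.57,0],[0,0,0]],[[-0.14,-0.72,0],[0,0,0]],[[-0.16,-0.84,0],[0,0,0]]])

```text
time_s: 5.4
position: [0.4058, 0.229, 0.1393]
eef_rot: [1.0, 0.001, -0.0, -0.0]
wrist_force: [1.3, -1.0, -1.8]
gripper_width: 0.077
```

Emit:
carry_out(rows=[[[-0.02,-0.12,0],[0,0,0]],[[-0.04,-0.2265,0],[0,0,0]],[[-0.04,-0.2265,0],[0,0,0]],[[-0.04,-0.2265,0],[0,0,0]],[[-0.04,-0.2265,0],[0,0,0]]])

```text
time_s: 5.9
position: [0.3986, 0.2721, 0.1395]
eef_rot: [1.0, -0.0, -0.0, 0.0]
wrist_force: [0.1, -0.5, -2.1]
gripper_width: 0.076
```

```bash
python3 - <<'E'
from h import *
o=status.get_obs(); p=vision.camera_params("wrist"); im=vision.camera("wrist"); P=o['position']; print(o['time_s'],P,o['eef_rot'].round(4),o['gripper_width'])
X=(.3984,.2729); r=np.radians(0)
cv2.imwrite("pics/w4.png",im[:,:,::-1])
H,S,V=cv2.split(cv2.cvtColor(im,cv2.COLOR_RGB2HSV)); m=(((H<8)|(H>172))&(S>150)&(V>60)).astype(np.uint8)
print(proj(p,(*X,.012)), proj(p,P+[0,0,-.051]))
E
```

```text
5.9 [0.39861863 0.27207414 0.13947846] [ 1.e+00 -2.e-04 -2.e-04  1.e-04] 0.07570475480883923
[315.90306028 175.96017822] [316.69484308 200.77685421]
```

View pics/w4.png

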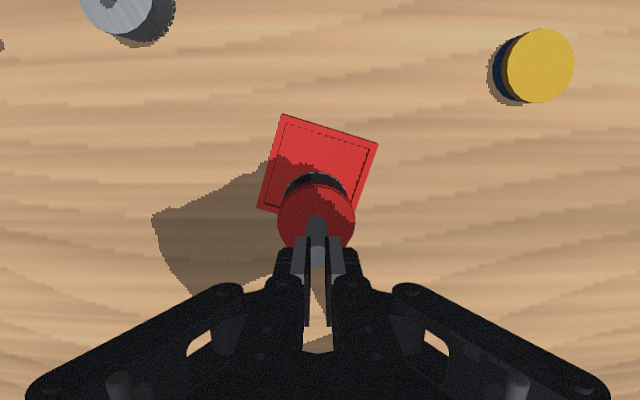

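The tray corners at (283,113), (377,145) and (257,210) put its centre at about (317,177), against a predicted (316,176). Lowering.

Emit:
carry_out(rows=[[[0,0,0.08],[0,0,0]],[[0,0,0.18],[0,0,0]],[[0,0,0.28],[0,0,0]],[[0,0,0.35],[0,0,0]],[[0,0,0.38],[0,0,0]]])

```text
time_s: 6.45
position: [0.3983, 0.272, 0.0626]
eef_rot: [1.0, -0.0, -0.001, 0.0]
wrist_force: [0.1, -0.4, -1.5]
gripper_width: 0.071
```

Emit:
carry_out(rows=[[[0,0,0.01],[0,0,0]],[[0,0,0.015],[0,0,0]],[[0,0,0.02],[0,0,0]],[[0,0,0.025],[0,0,0]],[[0,0,0.025],[0,0,0]]])

```text
time_s: 6.95
position: [0.3987, 0.2727, 0.059]
eef_rot: [1.0, -0.0, 0.0, -0.0]
wrist_force: [0.4, 0.4, -2.2]
gripper_width: 0.073
```

Emit:
carry_out(rows=[[[0,0,0.005],[0,0,0]],[[0,0,0.01],[0,0,0]],[[0,0,0.012],[0,0,0]],[[0,0,0.012],[0,0,0]],[[0,0,0.012],[0,0,0]]])

```text
time_s: 7.45
position: [0.3991, 0.2731, 0.0571]
eef_rot: [1.0, -0.0, 0.001, -0.001]
wrist_force: [-0.5, 2.2, 6.8]
gripper_width: 0.073
```

It has touched the floor (6.8 N). Releasing.

Emit:
carry_out(rows=[[[0,0,0],[0,0,0]],[[0,0,0],[0,0,0]],[[0,0,0],[0,0,0]],[[0,0,0],[0,0,0]],[[0,0,0],[0,0,0]]], claw=60)

```text
time_s: 7.95
position: [0.3986, 0.2726, 0.0563]
eef_rot: [1.0, -0.0, -0.0, -0.0]
wrist_force: [0.0, -0.4, -0.7]
gripper_width: 0.701
```

Emit:
carry_out(rows=[[[0,0,-0.05],[0,0,0]],[[0,0,-0.15],[0,0,0]],[[0,0,-0.3],[0,0,0]],[[0,0,-0.45],[0,0,0]],[[0,0,-0.6],[0,0,0]]])

```text
time_s: 8.45
position: [0.3985, 0.2726, 0.1784]
eef_rot: [1.0, -0.0, 0.0, -0.0]
wrist_force: [0.7, 0.5, 0.3]
gripper_width: 0.7
```

```bash
python3 - <<'E'
from h import *
o=status.get_obs(); p=vision.camera_params("wrist"); im=vision.camera("wrist"); P=o['position']; print(o['time_s'],P,o['gripper_width'])
cv2.imwrite("pics/w5.png",im[:,:,::-1]); print(proj(p,(.3986,.2727,.048)),proj(p,(.3986,.2727,.09)))
s=vision.camera_params("side"); b=vision.camera("side"); cv2.imwrite("pics/s5.png",cv2.resize(b[120:200,210:330,::-1],(780,520),interpolation=cv2.INTER_CUBIC)); print(proj(s,(.3986,.2727,.09)))
E
```

```text
8.45 [0.39847165 0.27255066 0.17837686] 0.6995984765258993
[316.74835602 174.98553004] [316.65047297 186.75772775]
[263.60746151 137.87259638]
```

View pics/w5.png

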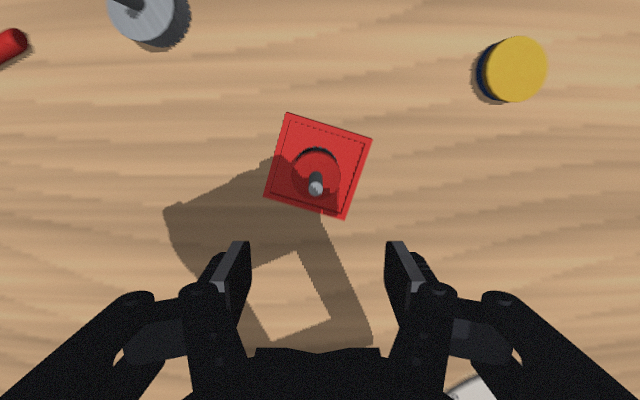

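View pics/s5.png

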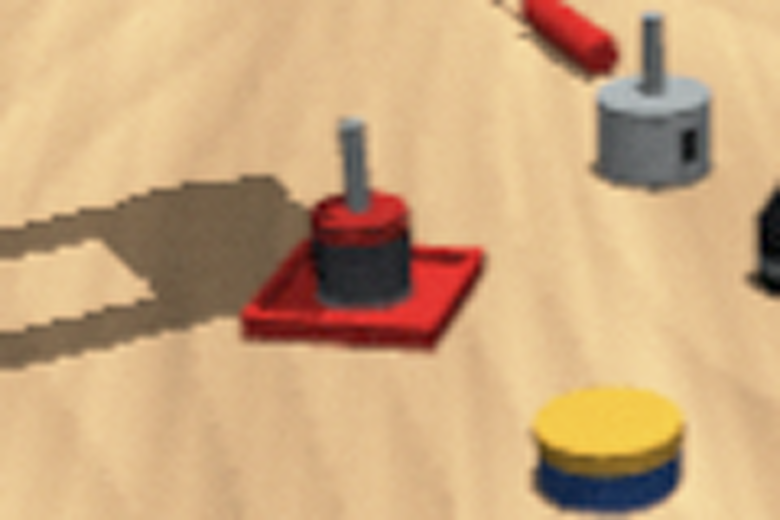

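The blunt saw stands upright and centred in the red tray, with its shank tip at (316,187) as predicted. Next is the large saw.

Emit:
carry_out(rows=[[[0.15,-0.15,0],[0,0,0]],[[0.32,-0.32,0],[0,0,0]],[[0.49,-0.5,0],[0,0,0]],[[0.65,-0.66,0],[0,0,0]],[[0.745,-0.755,0],[0,0,0]]])

```text
time_s: 9.05
position: [0.549, 0.4254, 0.1752]
eef_rot: [1.0, 0.0, -0.0, 0.0]
wrist_force: [0.1, -0.9, -0.3]
gripper_width: 0.706
```

Emit:
carry_out(rows=[[[0,0,0],[0,0,0]],[[0,0,0],[0,0,0]],[[0,0,0],[0,0,0]],[[0,0,0],[0,0,0]],[[0,0,0],[0,0,0]]])

```text
time_s: 9.55
position: [0.5474, 0.4233, 0.177]
eef_rot: [1.0, -0.0, 0.0, -0.0]
wrist_force: [0.3, 0.3, 0.1]
gripper_width: 0.701
```

```bash
python3 - <<'E'
from h import *
o=status.get_obs(); p=vision.camera_params("wrist"); im=vision.camera("wrist"); P=o['position']; print(o['time_s'],P,o['joint_positions'].round(2))
cv2.imwrite("pics/w6.png",im[:,:,::-1]); print(proj(p,(.5476,.4239,.042)),proj(p,(.5476,.4239,.084)))
E
```

```text
9.55 [0.54735027 0.42325998 0.17702984] [0.55 0.4  1.17 0.   1.57 2.12]
[316.23005424 173.78505831] [316.04965252 185.18146763]
```

View pics/w6.png

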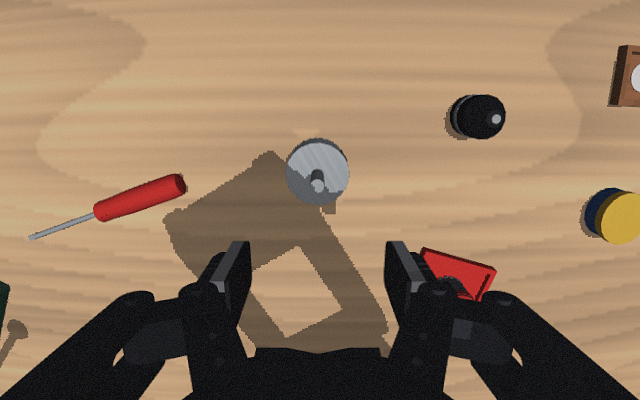

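The shank tip is at (317,185), matching the prediction. Descending and gripping.

Emit:
carry_out(rows=[[[0,0,0.15],[0,0,0]],[[0,0,0.3],[0,0,0]],[[0,0,0.45],[0,0,0]],[[0,0,0.57],[0,0,0]],[[0,0,0.635],[0,0,0]]])

```text
time_s: 10.1
position: [0.5468, 0.423, 0.0474]
eef_rot: [1.0, -0.0, -0.001, 0.001]
wrist_force: [-0.2, -0.1, -0.1]
gripper_width: 0.707
```

Emit:
carry_out(rows=[[[0,0,0],[0,0,0]],[[0,0,0],[0,0,0]],[[0,0,0],[0,0,0]],[[0,0,0],[0,0,0]],[[0,0,0],[0,0,0]]], claw=0, squeeze=60)

```text
time_s: 10.6
position: [0.5483, 0.4239, 0.0511]
eef_rot: [1.0, -0.0, 0.001, -0.001]
wrist_force: [-0.3, -1.6, 5.2]
gripper_width: 0.068
```

Emit:
carry_out(rows=[[[0,0,0],[0,0,0]],[[0,0,0],[0,0,0]],[[0,0,0],[0,0,0]],[[0,0,-0.02],[0,0,0]],[[0,0,-0.05],[0,0,0]]])

```text
time_s: 11.1
position: [0.5476, 0.4236, 0.0599]
eef_rot: [1.0, -0.0, -0.0, -0.0]
wrist_force: [-0.0, -0.3, -1.4]
gripper_width: 0.064
```

Emit:
carry_out(rows=[[[0,0,-0.08],[0,0,0]],[[0,0,-0.16],[0,0,0]],[[0,0,-0.26],[0,0,0]],[[0,0,-0.36],[0,0,0]],[[0,0,-0.4],[0,0,0]]])

```text
time_s: 11.6
position: [0.5484, 0.4241, 0.1431]
eef_rot: [1.0, -0.0, 0.002, -0.001]
wrist_force: [-0.1, 0.7, -1.8]
gripper_width: 0.063
```

```bash
python3 - <<'E'
from h import *
o=status.get_obs(); p=vision.camera_params("wrist"); im=vision.camera("wrist"); P=o['position']; print(o['time_s'],P,o['gripper_width'],o['wrist_force'])
cv2.imwrite("pics/w7.png",im[:,:,::-1]); print(proj(p,P+[0,0,.033]))
E
```

```text
11.6 [0.54838567 0.42411078 0.14308006] 0.06304032788858445 [-0.05715607  0.67262659 -1.78502255]
[316.2879617  255.44650917]
```

View pics/w7.png

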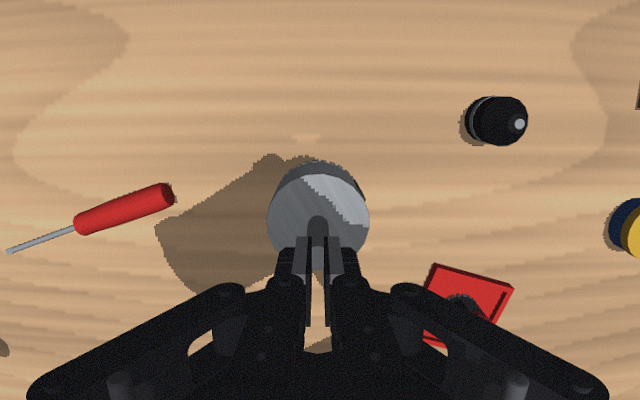

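The large saw is held. Carrying it to the large tray, underside about 90 mm up.

Emit:
carry_out(rows=[[[0,0.08,-0.02],[0,0,0]],[[0,0.22,-0.02],[0,0,0]],[[0,0.4,-0.02],[0,0,0]],[[0,0.6,-0.02],[0,0,0]],[[0,0.8,-0.02],[0,0,0]]])

```text
time_s: 12.15
position: [0.5468, 0.2615, 0.1426]
eef_rot: [1.0, 0.0, -0.001, 0.0]
wrist_force: [2.0, -0.5, -0.9]
gripper_width: 0.062
```

Emit:
carry_out(rows=[[[0,0.2,0],[0,0,0]],[[0,0.4,0],[0,0,0]],[[0,0.6,0],[0,0,0]],[[0,0.8,0],[0,0,0]],[[0,1.0,0],[0,0,0]]])

```text
time_s: 12.65
position: [0.5466, 0.0615, 0.1428]
eef_rot: [1.0, -0.0, -0.0, 0.0]
wrist_force: [1.1, -0.7, -1.3]
gripper_width: 0.063
```

Emit:
carry_out(rows=[[[0,0.2,0],[0,0,0]],[[0,0.4,0],[0,0,0]],[[0,0.6,0],[0,0,0]],[[0,0.8,0],[0,0,0]],[[0,1.0,0],[0,0,0]]])

```text
time_s: 13.15
position: [0.5464, -0.1383, 0.1427]
eef_rot: [1.0, -0.0, -0.0, -0.0]
wrist_force: [0.7, -0.1, -1.3]
gripper_width: 0.065
```

Emit:
carry_out(rows=[[[-0.02,0.2,0],[0,0,0]],[[-0.04,0.4,0],[0,0,0]],[[-0.06,0.58,0],[0,0,0]],[[-0.08,0.74,0],[0,0,0]],[[-0.095,0.88,0],[0,0,0]]])

```text
time_s: 13.65
position: [0.5271, -0.3142, 0.1426]
eef_rot: [1.0, -0.001, -0.001, -0.0]
wrist_force: [1.4, 1.0, -1.2]
gripper_width: 0.063
```

Emit:
carry_out(rows=[[[0,0.12,0],[0,0,0]],[[0,0.23,0],[0,0,0]],[[0,0.32,0],[0,0,0]],[[0,0.39,0],[0,0,0]],[[0,0.43,0],[0,0,0]]])

```text
time_s: 14.15
position: [0.5282, -0.3993, 0.1429]
eef_rot: [1.0, -0.0, -0.0, -0.0]
wrist_force: [0.2, 0.2, -0.9]
gripper_width: 0.061
```

```bash
python3 - <<'E'
from h import *
o=status.get_obs(); p=vision.camera_params("wrist"); im=vision.camera("wrist"); P=o['position']; print(o['time_s'],P,o['gripper_width'],o['wrist_force'])
cv2.imwrite("pics/w8.png",im[:,:,::-1]); print(proj(p,(.5289,-.4038,.006)),proj(p,P+[0,0,-.051]))
E
```

```text
14.15 [ 0.52819872 -0.39934549  0.14293714] 0.06110359439013786 [ 0.21907987  0.18277358 -0.92530838]
[321.70975256 172.69315497] [316.7743931 200.7738691]
```

View pics/w8.png

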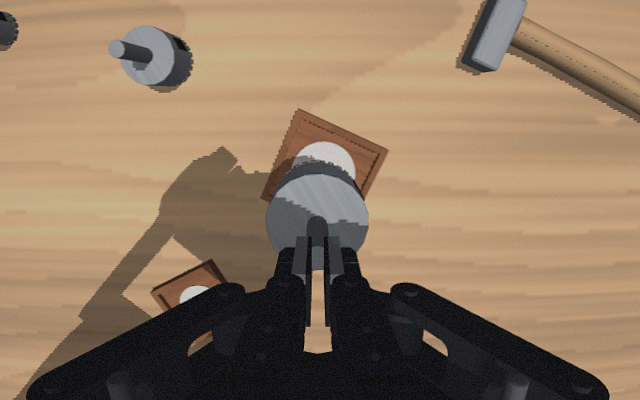

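Emit:
carry_out(rows=[[[0,0.01,0.08],[0,0,0]],[[0,0.01,0.18],[0,0,0]],[[0,0.01,0.28],[0,0,0]],[[0,0.01,0.36],[0,0,0]],[[0,0.01,0.4],[0,0,0]]])

```text
time_s: 14.7
position: [0.5281, -0.3992, 0.061]
eef_rot: [1.0, 0.0, -0.001, -0.001]
wrist_force: [0.3, 0.0, -2.1]
gripper_width: 0.063
```

Emit:
carry_out(rows=[[[0,0,0.005],[0,0,0]],[[0,0,0.01],[0,0,0]],[[0,0,0.015],[0,0,0]],[[0,0,0.02],[0,0,0]],[[0,0,0.02],[0,0,0]]])

```text
time_s: 15.2
position: [0.5286, -0.4005, 0.0596]
eef_rot: [1.0, -0.0, 0.0, 0.0]
wrist_force: [-0.1, -0.4, -1.8]
gripper_width: 0.066
```

Emit:
carry_out(rows=[[[0,0.015,0.005],[0,0,0]],[[0,0.015,0.01],[0,0,0]],[[0,0.015,0.014],[0,0,0]],[[0,0.015,0.014],[0,0,0]],[[0,0.015,0.014],[0,0,0]]])

```text
time_s: 15.7
position: [0.5288, -0.4036, 0.0572]
eef_rot: [1.0, -0.0, 0.0, 0.0]
wrist_force: [-1.7, 0.9, 4.8]
gripper_width: 0.062
```

Contact on the tray floor. Releasing and rising.

Emit:
carry_out(rows=[[[0,0,0],[0,0,0]],[[0,0,0],[0,0,0]],[[0,0,0],[0,0,0]],[[0,0,0],[0,0,0]],[[0,0,0],[0,0,0]]], claw=60)

```text
time_s: 16.2
position: [0.5286, -0.4034, 0.0564]
eef_rot: [1.0, -0.0, -0.0, -0.0]
wrist_force: [-0.2, -0.7, 0.1]
gripper_width: 0.704
```

Emit:
carry_out(rows=[[[0,0,-0.05],[0,0,0]],[[0,0,-0.15],[0,0,0]],[[0,0,-0.3],[0,0,0]],[[0,0,-0.45],[0,0,0]],[[0,0,-0.6],[0,0,0]]])

```text
time_s: 16.7
position: [0.5285, -0.4033, 0.1786]
eef_rot: [1.0, -0.0, 0.0, 0.0]
wrist_force: [-0.6, 0.3, -0.8]
gripper_width: 0.703
```

```bash
python3 - <<'E'
from h import *
o=status.get_obs(); p=vision.camera_params("wrist"); im=vision.camera("wrist"); P=o['position']; print(o['time_s'],P,o['gripper_width'])
cv2.imwrite("pics/w9.png",im[:,:,::-1]); print(proj(p,(.5289,-.4038,.09)),proj(p,(.5289,-.4038,.048)))
E
```

```text
16.7 [ 0.52847424 -0.40329774  0.17859377] 0.7028231323437615
[317.38243188 186.36048673] [317.35569554 174.64260319]
```

View pics/w9.png

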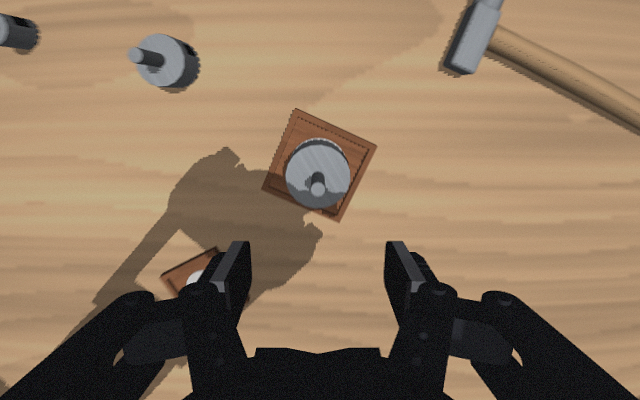

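The large saw is flat and centred, with its shank at (317,187) as predicted. Now the medium saw.

Emit:
carry_out(rows=[[[0.12,-0.15,0],[0,0,0]],[[0.25,-0.33,0],[0,0,0]],[[0.38,-0.5,0],[0,0,0]],[[0.47,-0.62,0],[0,0,0]],[[0.515,-0.686,0],[0,0,0]]])

```text
time_s: 17.25
position: [0.6329, -0.264, 0.177]
eef_rot: [1.0, 0.001, 0.0, -0.0]
wrist_force: [0.7, -0.2, 0.7]
gripper_width: 0.703
```

Emit:
carry_out(rows=[[[0,0,0],[0,0,0]],[[0,0,0],[0,0,0]],[[0,0,0],[0,0,0]],[[0,0,0],[0,0,0]],[[0,0,0],[0,0,0]]])

```text
time_s: 17.75
position: [0.6311, -0.267, 0.1766]
eef_rot: [1.0, -0.001, -0.0, -0.0]
wrist_force: [0.2, -0.4, -0.3]
gripper_width: 0.702
```

```bash
python3 - <<'E'
from h import *
o=status.get_obs(); p=vision.camera_params("wrist"); im=vision.camera("wrist"); P=o['position']; print(o['time_s'],P,o['joint_positions'].round(2))
cv2.imwrite("pics/w10.png",im[:,:,::-1]); print(proj(p,(.6314,-.266,.042)),proj(p,(.6314,-.266,.084)))
E
```

```text
17.75 [ 0.63114365 -0.26695495  0.17659608] [-0.51  0.39  1.18  0.    1.57  1.06]
[315.81490104 173.80468567] [315.59716434 185.25468216]
```

View pics/w10.png

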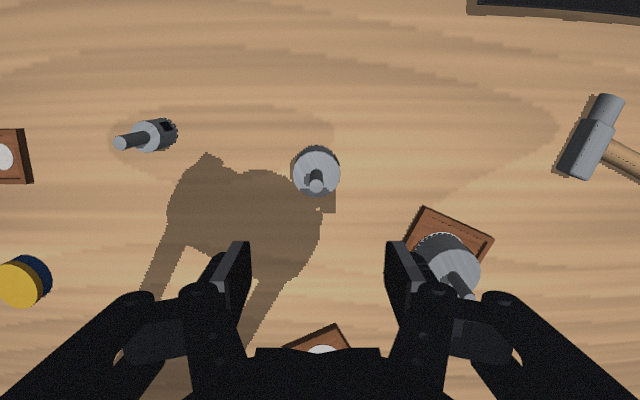

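Aligned: the shank tip is at (316,186). Gripping.

Emit:
carry_out(rows=[[[0,0,0.15],[0,0,0]],[[0,0,0.3],[0,0,0]],[[0,0,0.45],[0,0,0]],[[0,0,0.57],[0,0,0]],[[0,0,0.635],[0,0,0]]])

```text
time_s: 18.3
position: [0.6307, -0.266, 0.0473]
eef_rot: [1.0, -0.0, -0.001, -0.001]
wrist_force: [-0.5, 0.3, 0.1]
gripper_width: 0.701
```

Emit:
carry_out(rows=[[[0,0,0],[0,0,0]],[[0,0,0],[0,0,0]],[[0,0,0],[0,0,0]],[[0,0,0],[0,0,0]],[[0,0,0],[0,0,0]]], claw=0)

```text
time_s: 18.8
position: [0.6323, -0.2664, 0.0511]
eef_rot: [1.0, 0.0, 0.001, 0.0]
wrist_force: [0.0, 0.7, 7.0]
gripper_width: 0.067
```

Emit:
carry_out(rows=[[[0,0,0],[0,0,0]],[[0,0,0],[0,0,0]],[[0,0,0],[0,0,0]],[[0,0,-0.02],[0,0,0]],[[0,0,-0.05],[0,0,0]]])

```text
time_s: 19.3
position: [0.6315, -0.2661, 0.0599]
eef_rot: [1.0, -0.0, -0.0, -0.0]
wrist_force: [0.2, -0.4, -1.7]
gripper_width: 0.069
```

Emit:
carry_out(rows=[[[0,0,-0.08],[0,0,0]],[[0,0,-0.16],[0,0,0]],[[0,0,-0.26],[0,0,0]],[[0,0,-0.36],[0,0,0]],[[0,0,-0.4],[0,0,0]]])

```text
time_s: 19.8
position: [0.6323, -0.2666, 0.1432]
eef_rot: [1.0, -0.0, 0.002, 0.001]
wrist_force: [0.2, -0.4, -1.2]
gripper_width: 0.066
```

```bash
python3 - <<'E'
from h import *
o=status.get_obs(); p=vision.camera_params("wrist"); im=vision.camera("wrist"); P=o['position']; print(o['time_s'],P,o['gripper_width'],o['wrist_force'])
cv2.imwrite("pics/w11.png",im[:,:,::-1])
E
```

```text
19.8 [ 0.63234424 -0.26659835  0.14315586] 0.06550964915076506 [ 0.22835415 -0.36125072 -1.18971539]
```

View pics/w11.png

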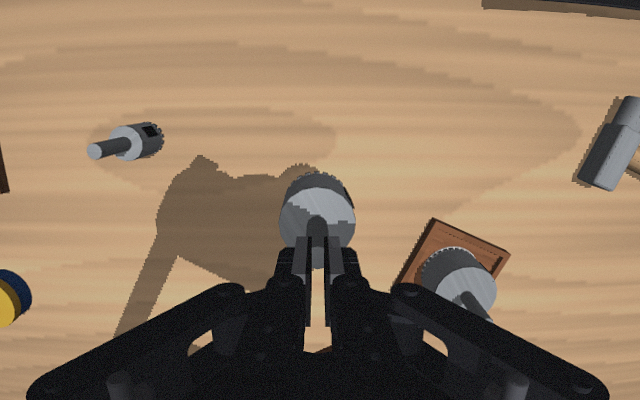

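Emit:
carry_out(rows=[[[-0.08,0,-0.02],[0,0,0]],[[-0.2,0,-0.02],[0,0,0]],[[-0.36,0.01,-0.02],[0,0,0]],[[-0.54,0.02,-0.02],[0,0,0]],[[-0.72,0.034,-0.02],[0,0,0]]])

```text
time_s: 20.35
position: [0.4861, -0.2726, 0.1429]
eef_rot: [1.0, 0.0, -0.0, -0.0]
wrist_force: [0.0, -0.4, -1.4]
gripper_width: 0.064
```

Emit:
carry_out(rows=[[[-0.16,0,0],[0,0,0]],[[-0.3,0,0],[0,0,0]],[[-0.41,0,0],[0,0,0]],[[-0.48,0,0],[0,0,0]],[[-0.503,0,0],[0,0,0]]])

```text
time_s: 20.85
position: [0.3862, -0.273, 0.1436]
eef_rot: [1.0, -0.0, 0.0, 0.0]
wrist_force: [0.5, -0.0, -0.7]
gripper_width: 0.067
```

Emit:
carry_out(rows=[[[0,0,0],[0,0,0]],[[0,0,0],[0,0,0]],[[0,0,0],[0,0,0]],[[0,0,0],[0,0,0]],[[0,0,0],[0,0,0]]])

```text
time_s: 21.35
position: [0.3872, -0.2729, 0.1433]
eef_rot: [1.0, 0.0, -0.0, -0.0]
wrist_force: [0.2, -0.2, -0.8]
gripper_width: 0.063
```

```bash
python3 - <<'E'
from h import *
o=status.get_obs(); p=vision.camera_params("wrist"); im=vision.camera("wrist"); P=o['position']; print(o['time_s'],P,o['gripper_width'],o['wrist_force'])
cv2.imwrite("pics/w12.png",im[:,:,::-1]); print(proj(p,(.3869,-.273,.006)))
E
```

```text
21.35 [ 0.38723375 -0.27288057  0.14334111] 0.06258190408147632 [ 0.23187815 -0.23687959 -0.83887276]
[317.03364215 173.72957225]
```

View pics/w12.png

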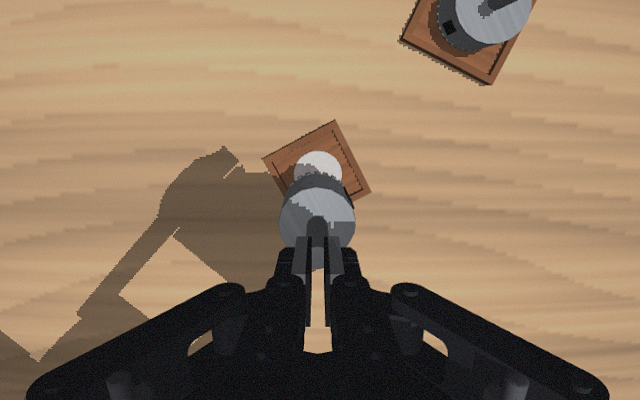

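The disc is centred at about (318,173) and predicted at (317,174). Lowering.

Emit:
carry_out(rows=[[[0,0,0.08],[0,0,0]],[[0,0,0.18],[0,0,0]],[[0,0,0.28],[0,0,0]],[[0,0,0.36],[0,0,0]],[[0,0,0.4],[0,0,0]]])

```text
time_s: 21.9
position: [0.3866, -0.2725, 0.0622]
eef_rot: [1.0, 0.0, -0.001, -0.001]
wrist_force: [-0.4, -0.1, -1.8]
gripper_width: 0.064
```

Emit:
carry_out(rows=[[[0,0,0.005],[0,0,0]],[[0,0,0.01],[0,0,0]],[[0,0,0.015],[0,0,0]],[[0,0,0.02],[0,0,0]],[[0,0,0.02],[0,0,0]]])

```text
time_s: 22.4
position: [0.387, -0.273, 0.0597]
eef_rot: [1.0, -0.0, 0.0, 0.0]
wrist_force: [0.6, -0.1, -1.9]
gripper_width: 0.065
```

Emit:
carry_out(rows=[[[0,0,0.005],[0,0,0]],[[0,0,0.01],[0,0,0]],[[0,0,0.014],[0,0,0]],[[0,0,0.014],[0,0,0]],[[0,0,0.014],[0,0,0]]])

```text
time_s: 22.9
position: [0.3872, -0.2731, 0.0571]
eef_rot: [1.0, -0.0, 0.0, 0.0]
wrist_force: [0.0, 2.0, 5.0]
gripper_width: 0.068
```

Emit:
carry_out(rows=[[[0,0,0],[0,0,0]],[[0,0,0],[0,0,0]],[[0,0,0],[0,0,0]],[[0,0,0],[0,0,0]],[[0,0,0],[0,0,0]]], claw=60)

```text
time_s: 23.4
position: [0.3869, -0.2729, 0.0566]
eef_rot: [1.0, -0.0, -0.0, -0.0]
wrist_force: [-0.7, 0.2, -0.2]
gripper_width: 0.708
```

Emit:
carry_out(rows=[[[0,0,-0.05],[0,0,0]],[[0,0,-0.15],[0,0,0]],[[0,0,-0.3],[0,0,0]],[[0,0,-0.45],[0,0,0]],[[0,0,-0.6],[0,0,0]]])

```text
time_s: 23.9
position: [0.3869, -0.2729, 0.1787]
eef_rot: [1.0, -0.0, 0.0, 0.0]
wrist_force: [0.0, -0.7, -0.4]
gripper_width: 0.703
```

```bash
python3 - <<'E'
from h import *
o=status.get_obs(); p=vision.camera_params("wrist"); im=vision.camera("wrist"); P=o['position']; print(o['time_s'],P,o['gripper_width'])
cv2.imwrite("pics/w13.png",im[:,:,::-1]); print(proj(p,(.3869,-.273,.09)),proj(p,(.3869,-.273,.048)))
E
```

```text
23.9 [ 0.38685984 -0.27286264  0.17874251] 0.7028940147082201
[316.94271258 186.75605038] [316.97442027 174.99348058]
```

View pics/w13.png

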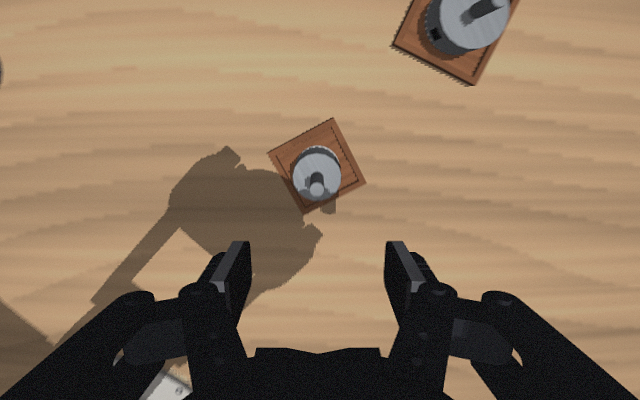

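The medium saw is flat and centred, with its shank at (317,188). Now the small saw.

Emit:
carry_out(rows=[[[0.13,-0.08,0],[0,0,0]],[[0.32,-0.19,0],[0,0,0]],[[0.51,-0.3,0],[0,0,0]],[[0.7,-0.41,0],[0,0,0]],[[0.89,-0.52,0],[0,0,0]]])

```text
time_s: 24.45
position: [0.5664, -0.1678, 0.1773]
eef_rot: [1.0, -0.0, 0.0, 0.0]
wrist_force: [-0.4, -1.4, -0.3]
gripper_width: 0.701
```

Emit:
carry_out(rows=[[[0.17,-0.1,0],[0,0,0]],[[0.32,-0.19,0],[0,0,0]],[[0.43,-0.26,0],[0,0,0]],[[0.5,-0.3,0],[0,0,0]],[[0.5125,-0.305,0],[0,0,0]]])

```text
time_s: 24.95
position: [0.6685, -0.1068, 0.1766]
eef_rot: [1.0, 0.001, -0.0, -0.0]
wrist_force: [-0.4, -0.2, -0.5]
gripper_width: 0.705
```

Emit:
carry_out(rows=[[[0,0,0],[0,0,0]],[[0,0,0],[0,0,0]],[[0,0,0],[0,0,0]],[[0,0,0],[0,0,0]],[[0,0,0],[0,0,0]]])

```text
time_s: 25.45
position: [0.6672, -0.1083, 0.177]
eef_rot: [1.0, -0.0, 0.0, -0.0]
wrist_force: [0.4, 0.4, 0.5]
gripper_width: 0.699
```

```bash
python3 - <<'E'
from h import *
o=status.get_obs(); p=vision.camera_params("wrist"); im=vision.camera("wrist"); P=o['position']; print(o['time_s'],P,o['joint_positions'].round(2))
cv2.imwrite("pics/w14.png",im[:,:,::-1]); print(proj(p,(.6674,-.1079,.042)),proj(p,(.6674,-.1079,.084)))
E
```

```text
25.45 [ 0.6672375  -0.10831408  0.17696622] [-0.27  0.37  1.21  0.    1.56  1.3 ]
[316.42329719 173.83384926] [316.29552942 185.25892159]
```

View pics/w14.png

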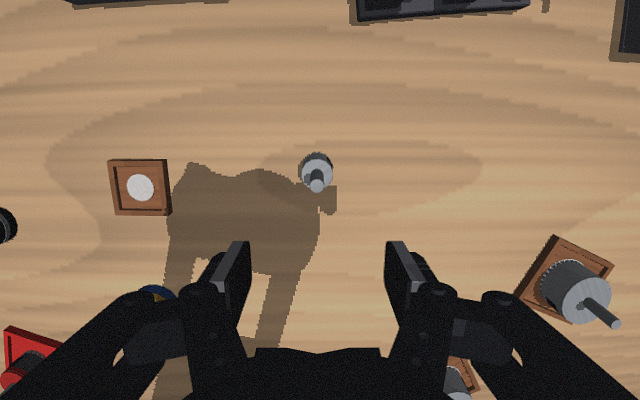

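Aligned: the shank tip is at (317,185). Gripping.

Emit:
carry_out(rows=[[[0,0,0.15],[0,0,0]],[[0,0,0.3],[0,0,0]],[[0,0,0.45],[0,0,0]],[[0,0,0.57],[0,0,0]],[[0,0,0.635],[0,0,0]]])

```text
time_s: 26.0
position: [0.6665, -0.1078, 0.0475]
eef_rot: [1.0, -0.0, -0.001, -0.0]
wrist_force: [-0.4, -0.1, -0.4]
gripper_width: 0.703
```

Emit:
carry_out(rows=[[[0,0,0],[0,0,0]],[[0,0,0],[0,0,0]],[[0,0,0],[0,0,0]],[[0,0,0],[0,0,0]],[[0,0,0],[0,0,0]]], claw=0)

```text
time_s: 26.5
position: [0.6682, -0.1081, 0.0513]
eef_rot: [1.0, -0.0, 0.001, 0.0]
wrist_force: [-0.3, 0.9, 6.7]
gripper_width: 0.064
```

Emit:
carry_out(rows=[[[0,0,0],[0,0,0]],[[0,0,0],[0,0,0]],[[0,0,0],[0,0,0]],[[0,0,-0.02],[0,0,0]],[[0,0,-0.05],[0,0,0]]])

```text
time_s: 27.0
position: [0.6674, -0.108, 0.0601]
eef_rot: [1.0, -0.0, -0.0, -0.0]
wrist_force: [0.3, -0.7, -1.6]
gripper_width: 0.063
```

Emit:
carry_out(rows=[[[0,0,-0.08],[0,0,0]],[[0,0,-0.16],[0,0,0]],[[0,0,-0.24],[0,0,0]],[[0,0,-0.3],[0,0,0]],[[0,0,-0.3],[0,0,0]]])

```text
time_s: 27.5
position: [0.6683, -0.1082, 0.1223]
eef_rot: [1.0, -0.0, 0.002, 0.0]
wrist_force: [-0.8, 0.3, 0.9]
gripper_width: 0.0
```

```bash
python3 - <<'E'
from h import *
o=status.get_obs(); p=vision.camera_params("wrist"); im=vision.camera("wrist"); P=o['position']; print(o['time_s'],P,o['gripper_width'],o['wrist_force'])
cv2.imwrite("pics/w15.png",im[:,:,::-1])
E
```

```text
27.5 [ 0.66834481 -0.10820856  0.12232053] 4.608073761982109e-05 [-0.79311593  0.30661445  0.86409402]
```

View pics/w15.png

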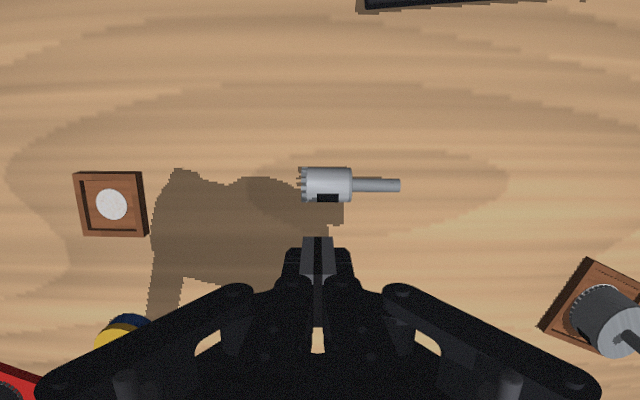

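The small saw slipped out of the grip on the way up and now lies on its side, teeth to the left and shank to the right, at (300-400,185). I'll check whether it has settled and where it is.

Emit:
carry_out(rows=[[[0,0,-0.05],[0,0,0]],[[0,0,-0.1],[0,0,0]],[[-0.05,0,-0.2],[0,0,0]],[[-0.1,0,-0.25],[0,0,0]],[[-0.1,0,-0.25],[0,0,0]]], claw=60)

```text
time_s: 28.05
position: [0.6473, -0.1081, 0.1718]
eef_rot: [1.0, -0.0, 0.001, 0.0]
wrist_force: [0.7, -0.2, 0.3]
gripper_width: 0.704
```

```bash
python3 - <<'E'
from h import *
for k in range(2):
    o=status.get_obs(); p=vision.camera_params("wrist"); im=vision.camera("wrist"); P=o['position']; print(o['time_s'],P,o['gripper_width'],o['wrist_force'])
    for q in [(300,185),(400,185)]:pass
    cv2.imwrite(f"pics/w16_{k}.png",im[:,:,::-1])
b=vision.camera("side"); cv2.imwrite("pics/s16.png",cv2.resize(b[160:280,310:480,::-1],(780,550),interpolation=cv2.INTER_CUBIC))
E
```

```text
28.05 [ 0.64726228 -0.10814937  0.17183138] 0.7037028212594905 [ 0.7312364  -0.18346461  0.31896153]
28.1 [ 0.64739756 -0.10807922  0.17050955] 0.704605715929833 [-0.40132074 -0.44229595 -0.01403741]
```

View pics/w16_1.png

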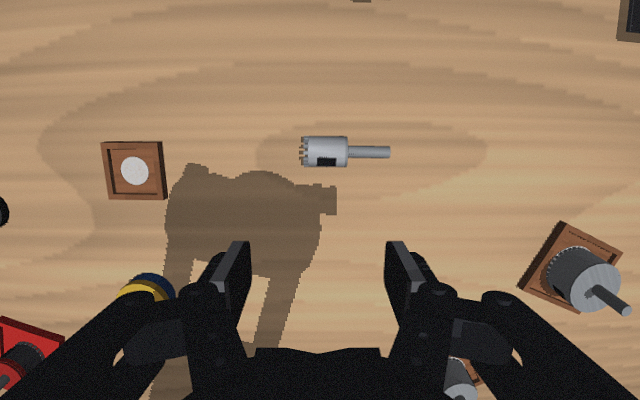

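View pics/s16.png

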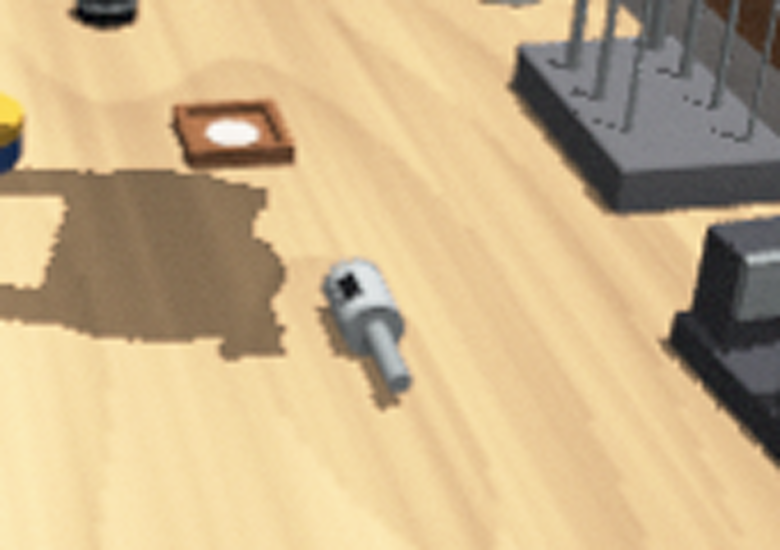

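```bash
python3 - <<'E'
from h import *
o=status.get_obs(); p=vision.camera_params("wrist"); P=o['position']
for x in (-.011,0,.011):
    for d in (0,.01,.019,.03): print(x,d,proj(p,P+[x,0,d]).round(1))
im=cv2.imread("pics/w15.png"); cv2.imwrite("pics/w15z.png",cv2.resize(im[220:370,240:400],(800,600),interpolation=cv2.INTER_CUBIC) if 0 else cv2.resize(im[220:340,240:400],(800,600),interpolation=cv2.INTER_CUBIC))
E
```

```text
-0.011 0 [316.6 246.8]
-0.011 0.01 [316.6 254.9]
-0.011 0.019 [316.5 262.9]
-0.011 0.03 [316.5 273.9]
0 0 [316.6 228.5]
0 0.01 [316.6 235.7]
0 0.019 [316.5 242.9]
0 0.03 [316.4 252.8]
0.011 0 [316.6 209.5]
0.011 0.01 [316.5 215.8]
0.011 0.019 [316.5 222.1]
0.011 0.03 [316.4 230.8]
```

View pics/w15z.png

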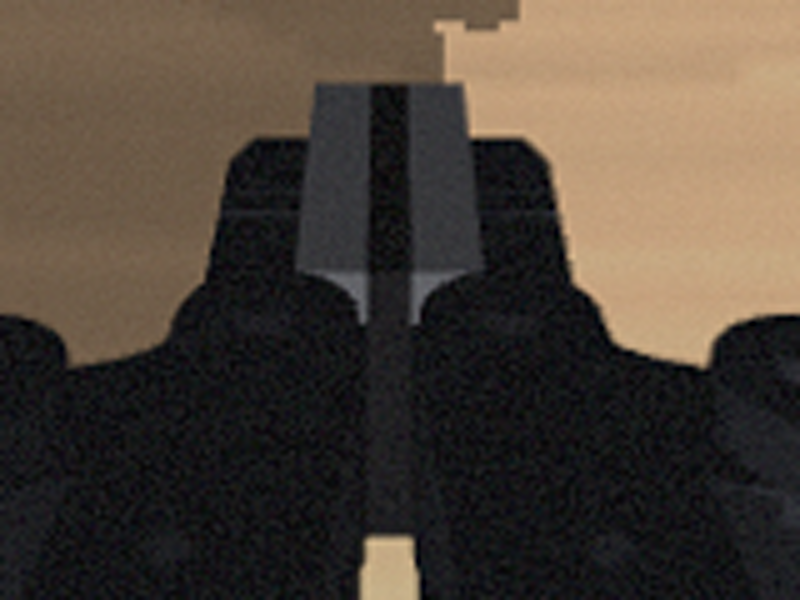

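The two views hint that the fingertips sit higher than the reported TCP, so the grips may have held only the top few millimetres of each shank. I'll check with a gentle touch of the shut fingers on an empty patch of table.

Emit:
carry_out(rows=[[[-0.15,0.05,0],[0,0,0]],[[-0.3,0.1,0.1],[0,0,0]],[[-0.35,0.15,0.25],[0,0,0]],[[-0.35,0.15,0.45],[0,0,0]],[[-0.35,0.15,0.6],[0,0,0]]], claw=0)

```text
time_s: 28.7
position: [0.5764, -0.138, 0.047]
eef_rot: [1.0, -0.0, -0.001, -0.0]
wrist_force: [0.4, -0.2, -1.0]
gripper_width: 0.001
```

Emit:
carry_out(rows=[[[0,0,0.03],[0,0,0]],[[0,0,0.06],[0,0,0]],[[0,0,0.09],[0,0,0]],[[0,0,0.12],[0,0,0]],[[0,0,0.14],[0,0,0]]])

```text
time_s: 29.2
position: [0.5778, -0.138, 0.0219]
eef_rot: [1.0, 0.0, 0.0, 0.0]
wrist_force: [0.6, -0.5, -1.4]
gripper_width: -0.002
```

```bash
python3 - <<'E'
from h import *
o=status.get_obs(); P=o['position']; print(o['time_s'],P,o['wrist_force'],o['gripper_width'])
s=vision.camera_params("side"); b=vision.camera("side"); a=proj(s,P).astype(int); print(a, [proj(s,P+[0,0,d]).round(1) for d in (0,.01,.02,.03)])
u,v=a; cv2.imwrite("pics/s17.png",cv2.resize(b[v-50:v+25,u-50:u+50,::-1],(800,600),interpolation=cv2.INTER_NEAREST))
E
```

```text
29.2 [ 0.57779768 -0.1380105   0.02191917] [ 0.61506493 -0.5457703  -1.37196412] -0.0021630802779167672
[350 232] [array([350.9, 232.4]), array([351. , 228.4]), array([351.1, 224.4]), array([351.2, 220.4])]
```

View pics/s17.png

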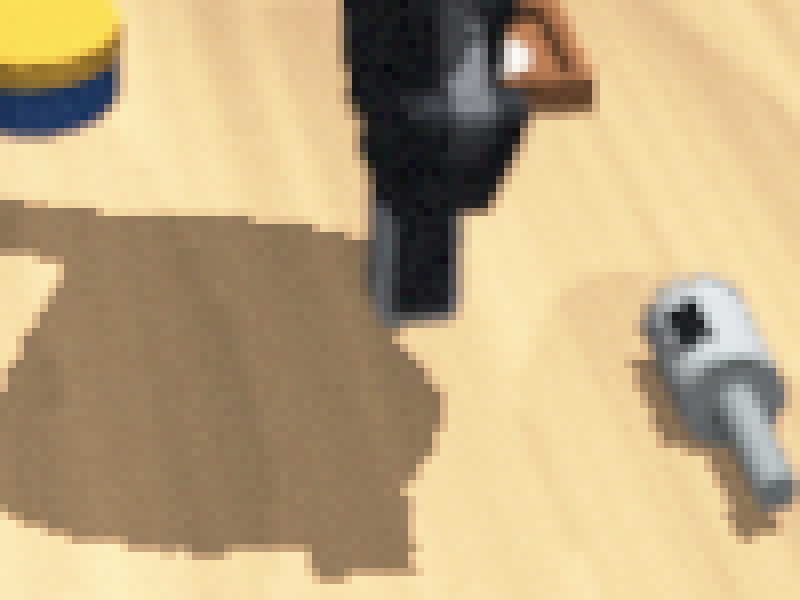

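The picture shows the tips about 26 mm above the reported TCP. Continuing down until they touch.

Emit:
carry_out(rows=[[[0,0,0.03],[0,0,0]],[[0,0,0.06],[0,0,0]],[[0,0,0.08],[0,0,0]],[[0,0,0.1],[0,0,0]],[[0,0,0.1],[0,0,0]]])

```text
time_s: 29.75
position: [0.5772, -0.1379, 0.0011]
eef_rot: [1.0, -0.0, -0.0, -0.0]
wrist_force: [-0.5, -0.3, -0.6]
gripper_width: 0.002
```

Emit:
carry_out(rows=[[[0,0,0.015],[0,0,0]],[[0,0,0.03],[0,0,0]],[[0,0,0.045],[0,0,0]],[[0,0,0.06],[0,0,0]],[[0,0,0.06],[0,0,0]]])

```text
time_s: 30.25
position: [0.5772, -0.1379, -0.0108]
eef_rot: [1.0, -0.0, -0.0, -0.0]
wrist_force: [0.5, -0.2, 0.1]
gripper_width: 0.003
```

Emit:
carry_out(rows=[[[0,0,0.01],[0,0,0]],[[0,0,0.02],[0,0,0]],[[0,0,0.03],[0,0,0]],[[0,0,0.04],[0,0,0]],[[0,0,0.04],[0,0,0]]])

```text
time_s: 30.75
position: [0.5773, -0.1379, -0.0186]
eef_rot: [1.0, -0.0, -0.0, -0.0]
wrist_force: [-0.3, 0.4, -0.1]
gripper_width: 0.001
```

Emit:
carry_out(rows=[[[0,0,0.01],[0,0,0]],[[0,0,0.02],[0,0,0]],[[0,0,0.03],[0,0,0]],[[0,0,0.03],[0,0,0]],[[0,0,0.03],[0,0,0]]])

```text
time_s: 31.25
position: [0.5774, -0.138, -0.0243]
eef_rot: [1.0, -0.0, -0.0, -0.0]
wrist_force: [-0.5, -0.4, -0.1]
gripper_width: 0.007
```

Emit:
carry_out(rows=[[[0,0,0.005],[0,0,0]],[[0,0,0.01],[0,0,0]],[[0,0,0.015],[0,0,0]],[[0,0,0.02],[0,0,0]],[[0,0,0.02],[0,0,0]]])

```text
time_s: 31.75
position: [0.5774, -0.1379, -0.0285]
eef_rot: [1.0, -0.0, -0.0, -0.0]
wrist_force: [0.2, -0.4, -0.3]
gripper_width: -0.003
```

```bash
python3 - <<'E'
from h import *
o=status.get_obs(); P=o['position']; print(o['time_s'],P,o['wrist_force'],o['gripper_width'])
s=vision.camera_params("side"); b=vision.camera("side"); X=np.array([P[0],P[1],0]); a=proj(s,X).astype(int); print(a, [proj(s,X+[0,-.01,d]).round(1) for d in (0,.01,.02,.03)])
u,v=a; cv2.imwrite("pics/s18.png",cv2.resize(b[v-50:v+25,u-50:u+50,::-1],(800,600),interpolation=cv2.INTER_NEAREST))
w=vision.camera("wrist"); cv2.imwrite("pics/w18.png",w[:,:,::-1])
E
```

```text
31.75 [ 0.5773839  -0.13793569 -0.0284753 ] [ 0.18539133 -0.41879754 -0.29427986] -0.002720695792510065
[350 240] [array([351.3, 243.7]), array([351.4, 239.8]), array([351.5, 235.9]), array([351.7, 231.9])]
```

View pics/s18.png

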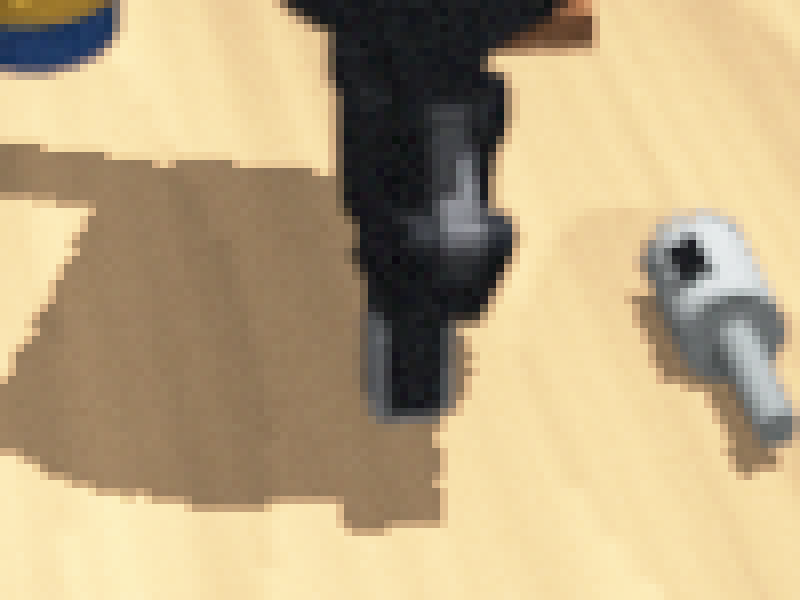

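View pics/w18.png

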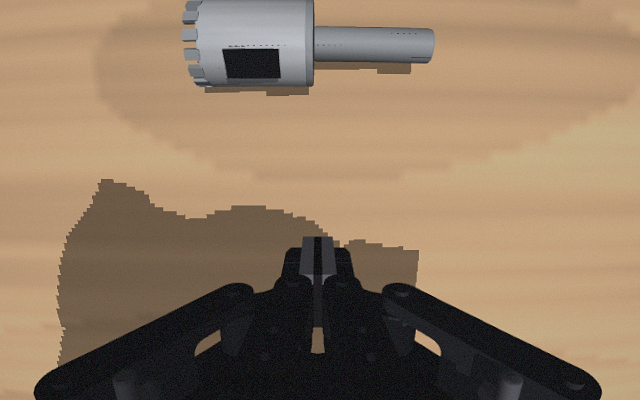

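Emit:
carry_out(rows=[[[0,0,0.01],[0,0,0]],[[0,0,0.015],[0,0,0]],[[0,0,0.02],[0,0,0]],[[0,0,0.025],[0,0,0]],[[0,0,0.025],[0,0,0]]])

```text
time_s: 32.35
position: [0.5777, -0.1381, -0.0307]
eef_rot: [1.0, 0.0, 0.0, 0.0]
wrist_force: [-17.0, 4.6, 41.8]
gripper_width: -0.002
```

Emit:
carry_out(rows=[[[0,0,0.005],[0,0,0]],[[0,0,0.01],[0,0,0]],[[0,0,0.015],[0,0,0]],[[0,0,0.02],[0,0,0]],[[0,0,0.02],[0,0,0]]])

```text
time_s: 32.85
position: [0.578, -0.1382, -0.031]
eef_rot: [1.0, 0.0, 0.001, 0.001]
wrist_force: [-43.7, 12.7, 99.7]
gripper_width: 0.001
```

The tips touch at a reported TCP of z = −0.030, so the true fingertips are 30 mm behind the reported TCP along the tool. The touch was stiffer than I expected, about 100 N at the wrist, because I batched two steps. Backing off and turning the jaws 90° for the lying saw.

Emit:
carry_out(rows=[[[0,0,-0.1],[0,0,0]],[[0,0,-0.3],[0,0,-0.03]],[[0,0,-0.5],[0,0,-0.07]],[[0,0,-0.7],[0,0,-0.11]],[[0,0,-0.85],[0,0,-0.15]]])

```text
time_s: 33.35
position: [0.5778, -0.1381, 0.1354]
eef_rot: [0.972, 0.236, 0.001, 0.001]
wrist_force: [-0.5, 0.7, -0.6]
gripper_width: -0.0
```

Emit:
carry_out(rows=[[[0,0,0],[0,0,-0.04]],[[0,0,0],[0,0,-0.08]],[[0,0,0],[0,0,-0.12]],[[0,0,0],[0,0,-0.16]],[[0,0,0],[0,0,-0.2]]], claw=50)

```text
time_s: 33.85
position: [0.5775, -0.138, 0.1326]
eef_rot: [0.851, 0.525, -0.0, -0.0]
wrist_force: [0.2, 0.8, -0.3]
gripper_width: 0.589
```

Emit:
carry_out(rows=[[[0,0,0],[0,0,-0.04]],[[0,0,0],[0,0,-0.08]],[[0,0,0],[0,0,-0.12]],[[0,0,0],[0,0,-0.15]],[[0,0,0],[0,0,-0.15]]])

```text
time_s: 34.35
position: [0.5774, -0.138, 0.1326]
eef_rot: [0.707, 0.708, -0.0, -0.0]
wrist_force: [0.6, -0.6, -0.7]
gripper_width: 0.584
```

```bash
python3 - <<'E'
from h import *
from scipy.spatial.transform import Rotation as R
o=status.get_obs(); P=o['position']; print(o['time_s'],P,o['wrist_force'],R.from_quat(o['eef_rot']).as_matrix().round(3),o['joint_positions'].round(2))
for n in ("top","side"):
    p=vision.camera_params(n); im=vision.camera(n); cv2.imwrite(f"pics/{n}19.png",im[:,:,::-1])
E
```

```text
34.35 [ 0.57743334 -0.13798643  0.13257122] [ 0.59205304 -0.57201735 -0.69668217] [[-0.002  1.    -0.   ]
 [ 1.     0.002  0.   ]
 [ 0.    -0.    -1.   ]] [-0.36  0.22  1.49  0.    1.43 -0.37]
```

View pics/top19.png

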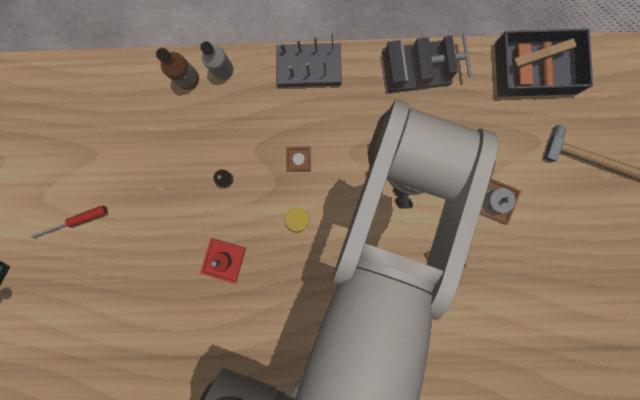

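```bash
python3 - <<'E'
from h import *
from scipy.spatial.transform import Rotation as R
o=status.get_obs(); p=vision.camera_params("wrist"); T=np.eye(4);T[:3,:3]=R.from_quat(o['eef_rot']).as_matrix();T[:3,3]=o['position']
C=np.linalg.inv(T)@p["extrinsics"]; np.save("C.npy",C); print(C.round(4))
def at(P,q):
    A=np.eye(4);A[:3,:3]=R.from_quat(q).as_matrix();A[:3,3]=P; d=dict(p); d["extrinsics"]=A@C; return d
w=at([.64740,-.10808,.1712],[1,0,0,0])
print("tray_small disc",proj(w,(.6457,.0819,.006)))
im=cv2.imread("pics/w16_1.png"); H,S,V=cv2.split(cv2.cvtColor(im,cv2.COLOR_BGR2HSV))
m=((S<50)&(V>70)).astype(np.uint8); m[:125]=0;m[180:]=0;m[:,:285]=0;m[:,410:]=0
ys,xs=np.nonzero(m); print(xs.min(),xs.max(),ys.min(),ys.max())
for lo,hi in((300,312),(315,330),(335,346),(352,362),(366,374),(378,388)):
    s=(xs>=lo)&(xs<=hi); y0,y1=ys[s].min(),ys[s].max(); print(lo,hi,y0,y1,onz(w,((lo+hi)/2,(y0+y1)/2),.018).round(4))
print("ends",onz(w,(xs.min(),152),.015),onz(w,(xs.max(),152),.015))
ws=vision.camera("wrist"); cv2.imwrite("pics/w19.png",ws[:,:,::-1])
# side
s=vision.camera_params("side"); a=cv2.imread("pics/side19.png"); cv2.imwrite("pics/side19z.png",cv2.resize(a[150:250,310:450],(800,571),interpolation=cv2.INTER_NEAREST))
z=lambda X:((proj(s,X)-[310,150])*800/140).round()
print(z((.667,-.108,.015)),z(o['position']),z(o['position']+[0,0,.03]))
E
```

```text
[[-0.000e+00 -9.607e-01 -2.774e-01  7.000e-02]
 [ 1.000e+00  2.000e-04 -7.000e-04 -6.000e-04]
 [ 7.000e-04 -2.774e-01  9.607e-01 -1.730e-01]
 [ 0.000e+00  0.000e+00  0.000e+00  1.000e+00]]
tray_small disc [135.74097217 169.96216596]
303 390 136 166
300 312 136 166 [ 0.6665 -0.0963  0.018 ]
315 330 136 166 [ 0.6665 -0.1122  0.018 ]
335 346 136 166 [ 0.6665 -0.1297  0.018 ]
352 362 146 157 [ 0.666  -0.1457  0.018 ]
366 374 146 157 [ 0.6661 -0.1583  0.018 ]
378 388 146 157 [ 0.6661 -0.171   0.018 ]
ends [ 0.66501684 -0.09321255  0.015     ] [ 0.66516037 -0.17847906  0.015     ]
[446. 423.] [241. 204.] [244. 125.]
```

View pics/side19z.png

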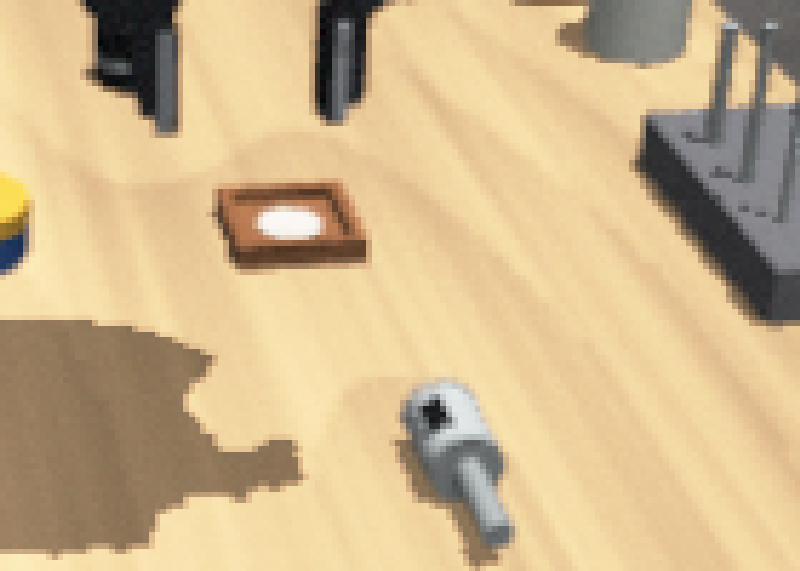

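View pics/w19.png

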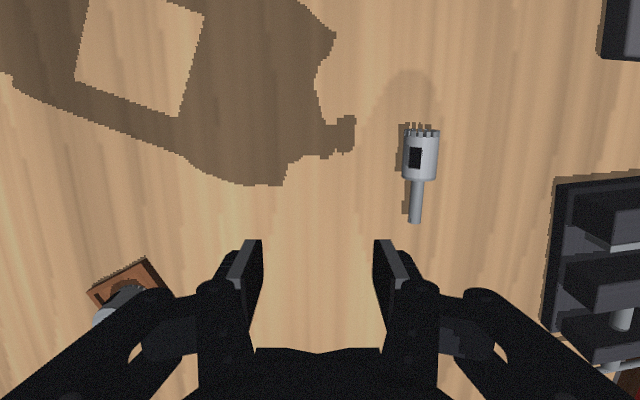

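The lying saw's axis is at x = 0.666, with its teeth at y = −0.093 and shank end at y = −0.178. That is 85 mm long against 84 mm stated. I'll tilt the tool 45°, with the jaws along x, to take the shank diagonally so I can stand the saw upright again.

Emit:
carry_out(rows=[[[0,0.08,0],[0,0.04,0]],[[-0.05,0.2,0],[0,0.08,0]],[[-0.1,0.3,0],[0,0.12,0]],[[-0.15,0.4,0],[0,0.16,0]],[[-0.2,0.442,0],[0,0.2,0]]])

```text
time_s: 35.0
position: [0.6671, -0.1788, 0.133]
eef_rot: [0.673, 0.671, 0.22, -0.22]
wrist_force: [0.9, 0.4, 0.0]
gripper_width: 0.585
```

Emit:
carry_out(rows=[[[0,0,0],[0,0.03,0]],[[0,0,0],[0,0.05,0]],[[0,0,0],[0,0.05,0]],[[0,0,0],[0,0.05,0]],[[0,0,0],[0,0.05,0]]])

```text
time_s: 35.5
position: [0.6662, -0.1774, 0.1336]
eef_rot: [0.653, 0.654, 0.27, -0.27]
wrist_force: [-0.3, -0.0, 0.7]
gripper_width: 0.591
```

```bash
cat >> h.py <<'E'
from scipy.spatial.transform import Rotation as R
def pose():
    o=status.get_obs(); return o['position'],R.from_quat(o['eef_rot']).as_matrix(),o
def shift(target):
    P,M,o=pose(); return (M.T@(np.array(target)-P)/.2).round(4)
E
python3 - <<'E'
from h import *
P,M,o=pose(); print(o['time_s'],P,M.round(3).tolist(),o['joint_positions'].round(2))
t=M[:,2]; S=np.array([.6658,-.158,.015])
print("pre",shift(S+.036*t-.1*t),"final",shift(S+.036*t), S+.036*t)
im=vision.camera("side"); s=vision.camera_params("side")
c=proj(s,P).astype(int); u,v=c[0]-50,c[1]-45
cv2.imwrite("pics/s20.png",cv2.resize(im[v:v+75,u:u+100,::-1],(800,600),interpolation=cv2.INTER_NEAREST))
z=lambda X:((proj(s,X)-[u,v])*8).round()
print("tcp",z(P),"tip.03",z(P-.03*t),"worldz",z(P+[0,0,.03]))
w=vision.camera("wrist"); cv2.imwrite("pics/w20.png",w[:,:,::-1]); p=vision.camera_params("wrist"); print([proj(p,X).round() for X in ((.6658,-.0932,.015),(.6658,-.1785,.015),S)])
E
```

```text
35.5 [ 0.66615468 -0.17744728  0.13357552] [[-0.001, 1.0, 0.0], [0.709, 0.0, 0.705], [0.705, 0.001, -0.709]] [-0.67  0.69  1.03  0.63  1.9  -0.61]
pre [-0.3493 -0.0022  0.1688] final [-0.3493 -0.0022  0.6688] [ 0.66580948 -0.13260423 -0.01051578]
tcp [402. 365.] tip.03 [439. 327.] worldz [413. 252.]
[array([318., 197.]), array([318., 284.]), array([318., 261.])]
```

View pics/s20.png

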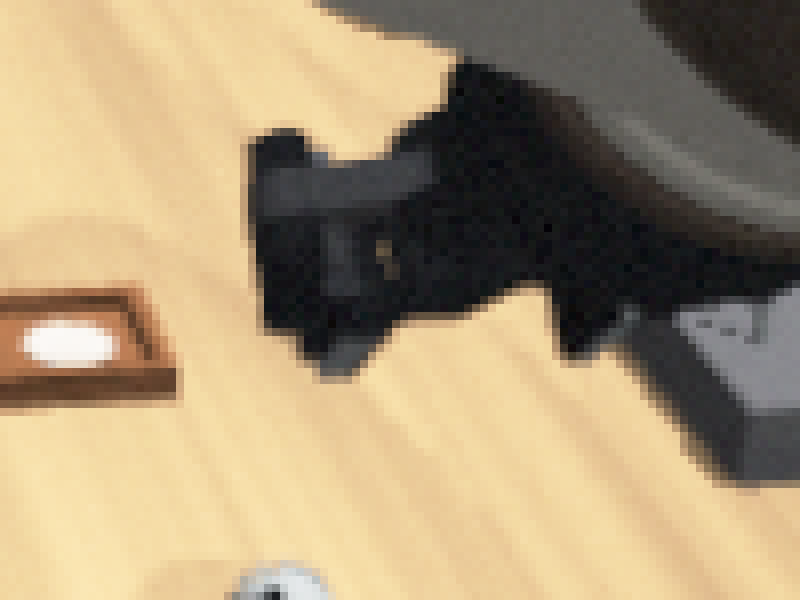

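View pics/w20.png

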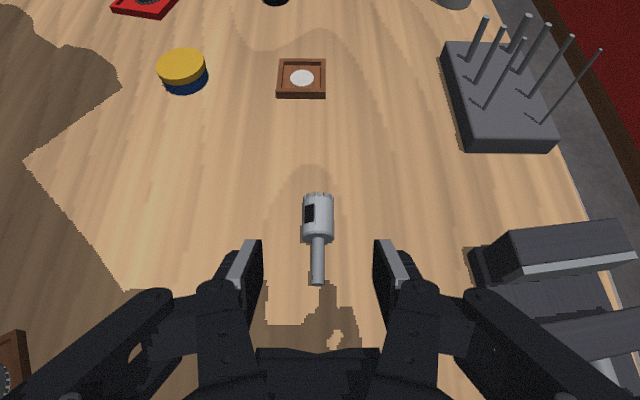

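The side picture confirms that the tip offset follows the tool, and the saw appears where predicted at (317,192)-(317,286). Moving to the pre-grasp pose.

Emit:
carry_out(rows=[[[-0.12,0,0],[0,0,0]],[[-0.25,0,0.04],[0,0,0]],[[-0.35,-0.002,0.1],[0,0,0]],[[-0.35,-0.002,0.25],[0,0,0]],[[-0.35,-0.002,0.4],[0,0,0]]])

```text
time_s: 36.1
position: [0.6653, -0.1704, 0.0253]
eef_rot: [0.654, 0.653, 0.27, -0.27]
wrist_force: [0.6, -0.1, -0.7]
gripper_width: 0.585
```

Emit:
carry_out(rows=[[[0,0,0],[0,0,0]],[[0,0,0],[0,0,0]],[[0,0,0],[0,0,0]],[[0,0,0],[0,0,0]],[[0,0,0],[0,0,0]]])

```text
time_s: 36.6
position: [0.6657, -0.1715, 0.0272]
eef_rot: [0.653, 0.653, 0.271, -0.27]
wrist_force: [0.2, 0.5, -0.1]
gripper_width: 0.582
```

```bash
python3 - <<'E'
from h import *
P,M,o=pose(); print(o['time_s'],P,o['wrist_force'])
t=M[:,2]; S=np.array([.6658,-.158,.015])
print("final",shift(S+.036*t))
im=vision.camera("side"); s=vision.camera_params("side")
c=proj(s,S).astype(int); u,v=c[0]-50,c[1]-45
cv2.imwrite("pics/s21.png",cv2.resize(im[v:v+75,u:u+100,::-1],(800,600),interpolation=cv2.INTER_NEAREST))
w=vision.camera("wrist"); cv2.imwrite("pics/w21.png",w[:,:,::-1]); p=vision.camera_params("wrist"); print([proj(p,X).round() for X in ((.6658,-.0932,.015),(.6658,-.1785,.015),S)])
E
```

```text
36.6 [ 0.66565903 -0.17154421  0.02719516] [ 0.17971638  0.47267635 -0.06463861]
final [0.0048 0.0006 0.271 ]
[array([319., 131.]), array([319., 249.]), array([319., 216.])]
```

View pics/s21.png

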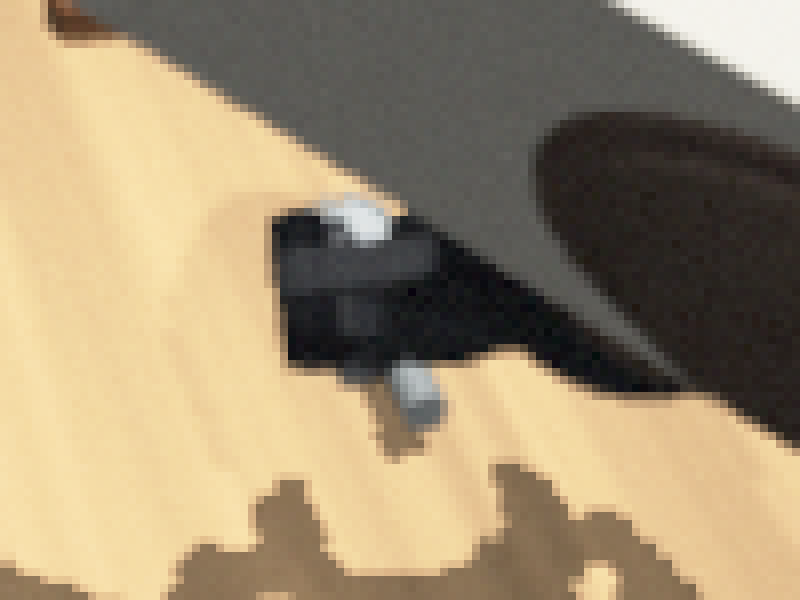

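View pics/w21.png

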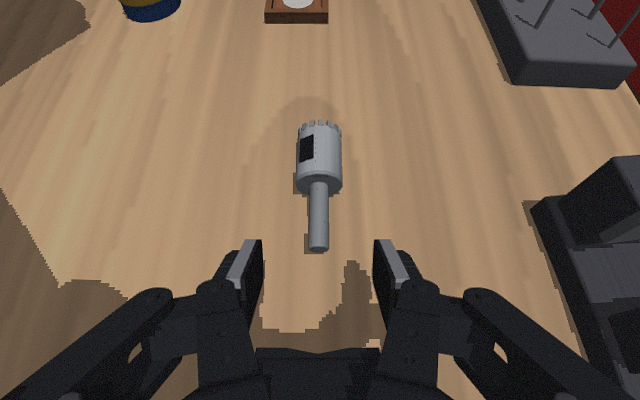

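Emit:
carry_out(rows=[[[0.003,0,0.07],[0,0,0]],[[0.003,0,0.14],[0,0,0]],[[0.003,0,0.2],[0,0,0]],[[0.003,0,0.23],[0,0,0]],[[0.003,0,0.24],[0,0,0]]])

```text
time_s: 37.2
position: [0.6652, -0.1355, -0.0076]
eef_rot: [0.653, 0.653, 0.27, -0.271]
wrist_force: [1.2, -0.3, -1.0]
gripper_width: 0.587
```

Emit:
carry_out(rows=[[[0,0,0.01],[0,0,0]],[[0,0,0.015],[0,0,0]],[[0,0,0.02],[0,0,0]],[[0,0,0.025],[0,0,0]],[[0,0,0.025],[0,0,0]]])

```text
time_s: 37.7
position: [0.6655, -0.1331, -0.0104]
eef_rot: [0.653, 0.653, 0.271, -0.271]
wrist_force: [1.3, -0.5, 0.2]
gripper_width: 0.588
```

```bash
python3 - <<'E'
from h import *
P,M,o=pose(); print(o['time_s'],P,o['wrist_force'])
t=M[:,2]; S=np.array([.6658,-.158,.015]); print("final",shift(S+.036*t))
w=vision.camera("wrist"); cv2.imwrite("pics/w22.png",w[:,:,::-1])
E
```

```text
37.7 [ 0.66548868 -0.1330552  -0.01040896] [ 1.26054909 -0.49595277  0.22407928]
final [0.0017 0.0016 0.002 ]
```

View pics/w22.png

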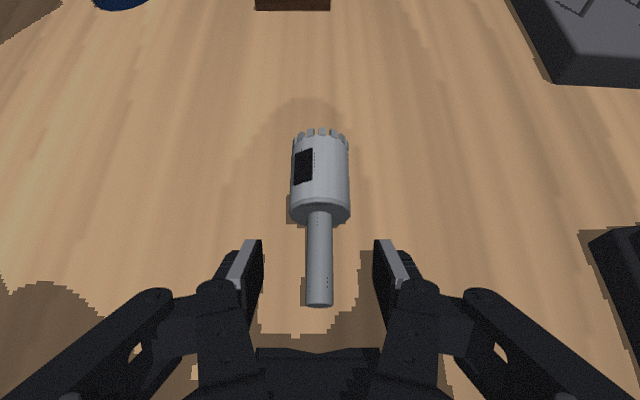

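The shank lies between the pads. Closing.

Emit:
carry_out(rows=[[[0,0,0],[0,0,0]],[[0,0,0],[0,0,0]],[[0,0,0],[0,0,0]],[[0,0,0],[0,0,0]],[[0,0,0],[0,0,0]]], claw=0, squeeze=60)

```text
time_s: 38.25
position: [0.6655, -0.133, -0.0104]
eef_rot: [0.653, 0.653, 0.271, -0.271]
wrist_force: [-0.0, -0.6, 1.0]
gripper_width: 0.111
```

```bash
python3 - <<'E'
from h import *
P,M,o=pose(); print(o['time_s'],P,o['wrist_force'],o['gripper_width'])
w=vision.camera("wrist"); cv2.imwrite("pics/w23.png",w[:,:,::-1])
E
```

```text
38.25 [ 0.66551373 -0.13304723 -0.01036827] [-0.04671943 -0.55330904  0.96224508] 0.1114902275635518
```

View pics/w23.png

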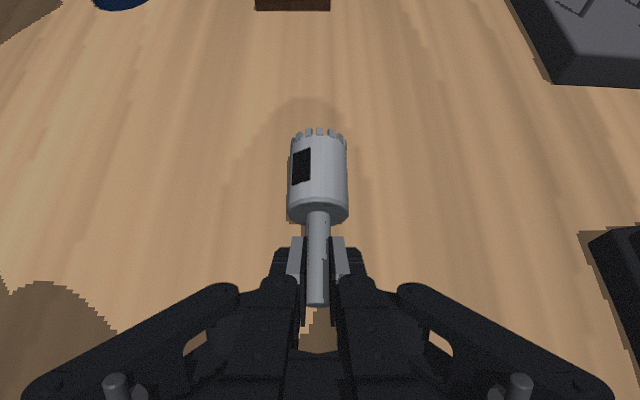

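Emit:
carry_out(rows=[[[0.02,0,-0.02],[0,0,0]],[[0.05,0,-0.05],[0,0,0]],[[0.1,0,-0.1],[0,0,0]],[[0.17,0,-0.17],[0,0,0]],[[0.24,0,-0.24],[0,0,0]]], squeeze=80)

```text
time_s: 38.8
position: [0.6656, -0.1331, 0.0598]
eef_rot: [0.653, 0.653, 0.271, -0.27]
wrist_force: [0.5, -0.1, -0.9]
gripper_width: 0.105
```

```bash
python3 - <<'E'
from h import *
P,M,o=pose(); print(o['time_s'],P,o['wrist_force'],o['gripper_width'])
w=vision.camera("wrist"); cv2.imwrite("pics/w24.png",w[:,:,::-1])
E
```

```text
38.8 [ 0.66561128 -0.13306347  0.0597505 ] [ 0.48631462 -0.12660979 -0.87527456] 0.10494602063966842
```

View pics/w24.png

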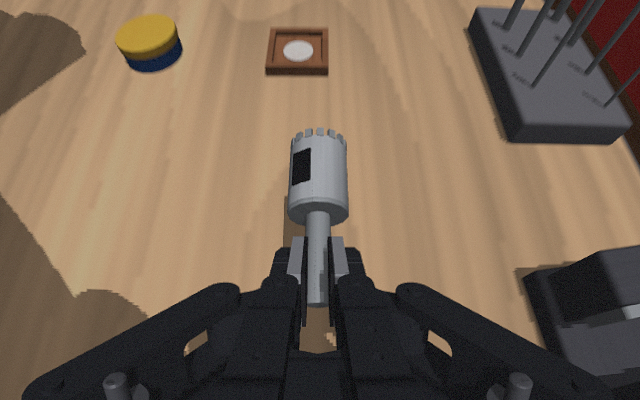

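Held firmly. Lifting further and rolling the saw upright, 90° about the jaw axis.

Emit:
carry_out(rows=[[[0.06,0,-0.06],[0,0,0]],[[0.13,0,-0.13],[0,-0.03,0]],[[0.2,0,-0.2],[0,-0.07,0]],[[0.27,0,-0.27],[0,-0.11,0]],[[0.3,0,-0.3],[0,-0.15,0]]])

```text
time_s: 39.35
position: [0.6661, -0.1337, 0.1462]
eef_rot: [0.699, 0.699, 0.11, -0.107]
wrist_force: [0.7, 0.4, -1.5]
gripper_width: 0.1
```

Emit:
carry_out(rows=[[[0,0,0],[0,-0.04,0]],[[0,0,0],[0,-0.08,0]],[[0,0,0],[0,-0.12,0]],[[0,0,0],[0,-0.16,0]],[[0,0,0],[0,-0.2,0]]])

```text
time_s: 39.85
position: [0.6658, -0.1328, 0.1445]
eef_rot: [0.699, 0.698, -0.111, 0.113]
wrist_force: [-1.0, -0.3, -1.6]
gripper_width: 0.099
```

Emit:
carry_out(rows=[[[0,0,0],[0,-0.04,0]],[[0,0,0],[0,-0.08,0]],[[0,0,0],[0,-0.12,0]],[[0,0,0],[0,-0.15,0]],[[0,0,0],[0,-0.15,0]]])

```text
time_s: 40.35
position: [0.6648, -0.131, 0.1406]
eef_rot: [0.652, 0.654, -0.272, 0.27]
wrist_force: [0.1, -0.5, -1.9]
gripper_width: 0.103
```

```bash
python3 - <<'E'
from h import *
P,M,o=pose(); print(o['time_s'],P,M.round(3).tolist(),o['wrist_force'],o['gripper_width'],o['joint_positions'].round(2))
base=P+.0461*M[:,0]+.01*M[:,2]; print("base",base)
im=vision.camera("side"); s=vision.camera_params("side")
c=proj(s,base).astype(int); u,v=c[0]-60,c[1]-60
cv2.imwrite("pics/s25.png",cv2.resize(im[v:v+90,u:u+120,::-1],(800,600),interpolation=cv2.INTER_NEAREST))
z=lambda X:((proj(s,X)-[u,v])*800/120).round()
print("base",z(base),"top42",z(base+[0,0,.042]),"84",z(base+[0,0,.084]))
w=vision.camera("wrist"); cv2.imwrite("pics/w25.png",w[:,:,::-1])
print(shift([.6457,.0564,P[2]]))
E
```

```text
40.35 [ 0.66478385 -0.13096681  0.14064844] [[-0.003, 1.0, -0.001], [0.706, 0.001, -0.708], [-0.708, -0.003, -0.706]] [ 0.09596466 -0.46649514 -1.9181469 ] 0.1032556327077185 [ 0.06  0.45  1.39 -0.8   1.43  0.23]
base [ 0.66462953 -0.10551368  0.1009329 ]
base [404. 401.] top42 [414. 281.] 84 [425. 154.]
[ 0.6762 -0.0992 -0.6595]
```

View pics/s25.png

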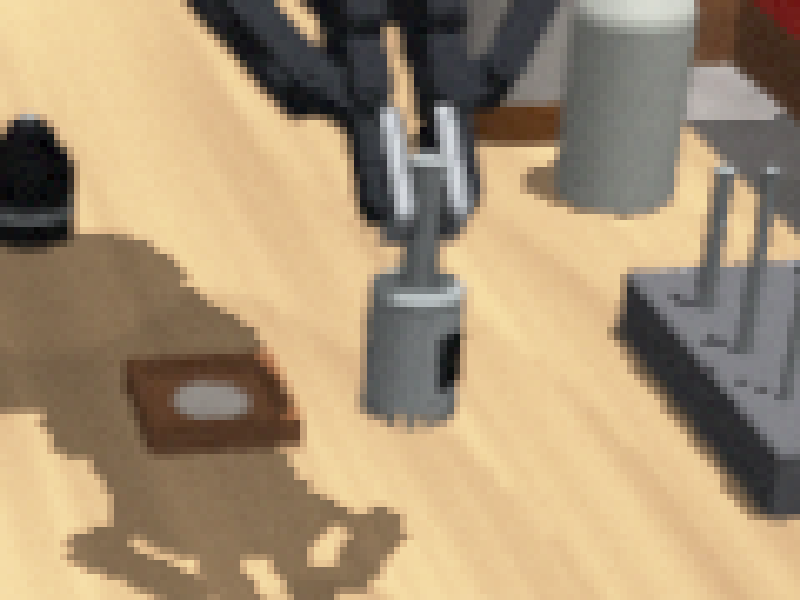

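View pics/w25.png

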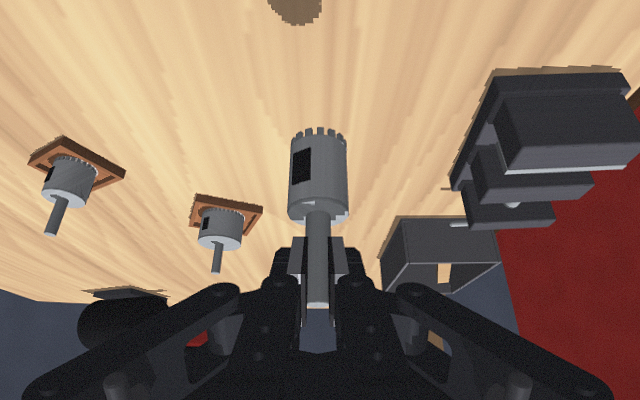

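The saw hangs upright, with its shank top at (428,158) against a predicted (425,154). Moving over the small tray.

Emit:
carry_out(rows=[[[0.05,-0.01,-0.05],[0,0,0]],[[0.13,-0.02,-0.13],[0,0,0]],[[0.25,-0.04,-0.24],[0,0,0]],[[0.37,-0.05,-0.36],[0,0,0]],[[0.49,-0.07,-0.48],[0,0,0]]])

```text
time_s: 40.95
position: [0.6513, 0.0052, 0.1421]
eef_rot: [0.654, 0.653, -0.27, 0.27]
wrist_force: [0.1, 1.1, -0.7]
gripper_width: 0.106
```

Emit:
carry_out(rows=[[[0.09,-0.01,-0.09],[0,0,0]],[[0.15,-0.02,-0.15],[0,0,0]],[[0.18,-0.029,-0.18],[0,0,0]],[[0.186,-0.029,-0.18],[0,0,0]],[[0.186,-0.029,-0.18],[0,0,0]]])

```text
time_s: 41.45
position: [0.6457, 0.0551, 0.1401]
eef_rot: [0.654, 0.653, -0.271, 0.27]
wrist_force: [0.1, 0.5, -0.5]
gripper_width: 0.103
```

Emit:
carry_out(rows=[[[0,0,0],[0,0,0]],[[0,0,0],[0,0,0]],[[0,0,0],[0,0,0]],[[0,0,0],[0,0,0]],[[0,0,0],[0,0,0]]])

```text
time_s: 41.95
position: [0.6457, 0.0558, 0.1401]
eef_rot: [0.653, 0.653, -0.271, 0.271]
wrist_force: [-0.3, 0.6, -0.6]
gripper_width: 0.104
```

```bash
python3 - <<'E'
from h import *
P,M,o=pose(); print(o['time_s'],P,M.round(3).tolist(),o['wrist_force'],o['gripper_width'],o['joint_positions'].round(2))
base=P+.0461*M[:,0]+.01*M[:,2]; print("base",base)
T=np.array([.6457,.0819,.006]); t=T-base+P
print("above by .01",shift(t+[0,0,.01]),"final",shift(t))
im=vision.camera("side"); s=vision.camera_params("side")
c=proj(s,base).astype(int); u,v=c[0]-60,c[1]-50
cv2.imwrite("pics/s26.png",cv2.resize(im[v:v+90,u:u+120,::-1],(800,600),interpolation=cv2.INTER_NEAREST))
z=lambda X:((proj(s,X)-[u,v])*800/120).round()
print("base",z(base),"84",z(base+[0,0,.084]),"tray",z(T))
E
```

```text
41.95 [0.64570229 0.05580692 0.14009721] [[0.0, 1.0, -0.0], [0.707, -0.0, -0.707], [-0.707, 0.0, -0.707]] [-0.27605375  0.61356283 -0.64404269] 0.10395435534926147 [ 0.33  0.53  1.28 -0.73  1.63  0.4 ]
base [0.64571    0.08133772 0.10043125]
above by .01 [ 3.005e-01 -1.000e-04  2.966e-01] final [ 3.358e-01 -1.000e-04  3.319e-01]
base [404. 335.] 84 [413. 121.] tray [394. 555.]
```

View pics/s26.png

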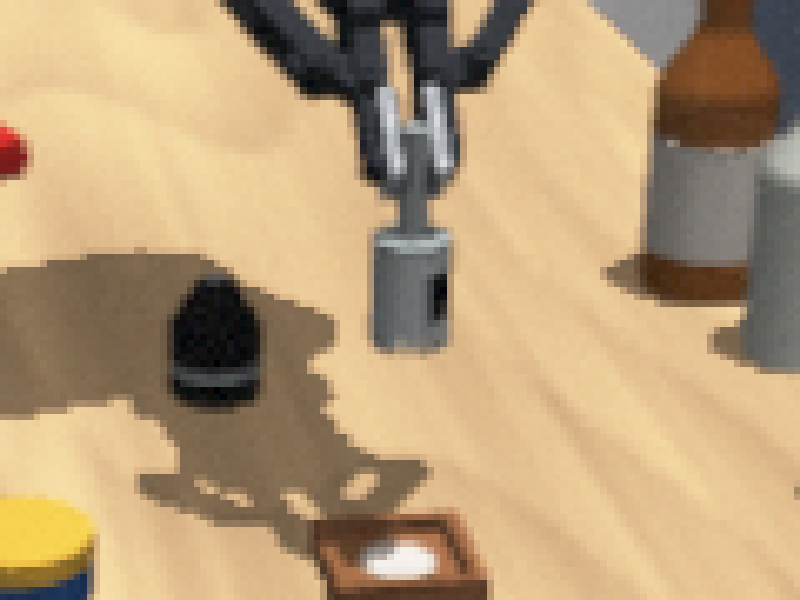

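Emit:
carry_out(rows=[[[0.05,0,0.05],[0,0,0]],[[0.12,0,0.115],[0,0,0]],[[0.2,0,0.195],[0,0,0]],[[0.26,0,0.255],[0,0,0]],[[0.3,0,0.296],[0,0,0]]])

```text
time_s: 42.5
position: [0.6449, 0.0563, 0.0529]
eef_rot: [0.653, 0.654, -0.272, 0.27]
wrist_force: [0.5, 0.6, -0.6]
gripper_width: 0.103
```

Emit:
carry_out(rows=[[[0.005,0,0.005],[0,0,0]],[[0.01,0,0.01],[0,0,0]],[[0.015,0,0.015],[0,0,0]],[[0.02,0,0.02],[0,0,0]],[[0.02,0,0.02],[0,0,0]]])

```text
time_s: 43.0
position: [0.6458, 0.0566, 0.0505]
eef_rot: [0.653, 0.653, -0.27, 0.271]
wrist_force: [-0.3, -0.7, 0.4]
gripper_width: 0.102
```

```bash
python3 - <<'E'
from h import *
P,M,o=pose(); print(o['time_s'],P,o['wrist_force'],o['gripper_width'])
base=P+.0461*M[:,0]+.01*M[:,2]; print("base",base)
im=vision.camera("side"); s=vision.camera_params("side")
c=proj(s,base).astype(int); u,v=c[0]-40,c[1]-40
cv2.imwrite("pics/s27.png",cv2.resize(im[v:v+60,u:u+80,::-1],(800,600),interpolation=cv2.INTER_NEAREST))
E
```

```text
43.0 [0.64581048 0.05656365 0.05045029] [-0.29410052 -0.66055777  0.38399499] 0.10162031863917133
base [0.64583402 0.0821032  0.01078997]
```

View pics/s27.png

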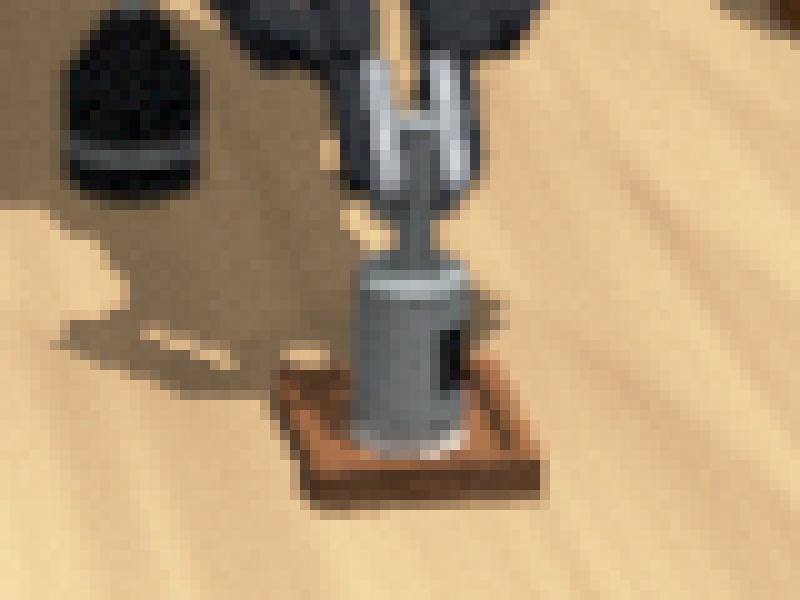

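The saw is over the disc in the small tray, about 5 mm up. Lowering in small steps.

Emit:
carry_out(rows=[[[0.002,0,0.002],[0,0,0]],[[0.004,0,0.004],[0,0,0]],[[0.007,0,0.007],[0,0,0]],[[0.009,0,0.009],[0,0,0]],[[0.009,0,0.009],[0,0,0]]])

```text
time_s: 43.55
position: [0.6456, 0.0565, 0.0474]
eef_rot: [0.653, 0.653, -0.271, 0.27]
wrist_force: [0.9, 1.0, -0.9]
gripper_width: 0.099
```

Emit:
carry_out(rows=[[[0.001,0,0.001],[0,0,0]],[[0.003,0,0.003],[0,0,0]],[[0.004,0,0.004],[0,0,0]],[[0.005,0,0.005],[0,0,0]],[[0.005,0,0.005],[0,0,0]]])

```text
time_s: 44.05
position: [0.6457, 0.0565, 0.0461]
eef_rot: [0.653, 0.653, -0.271, 0.271]
wrist_force: [-0.6, -0.6, -0.9]
gripper_width: 0.103
```

Emit:
carry_out(rows=[[[0.001,0,0.001],[0,0,0]],[[0.002,0,0.002],[0,0,0]],[[0.003,0,0.003],[0,0,0]],[[0.004,0,0.004],[0,0,0]],[[0.004,0,0.004],[0,0,0]]])

```text
time_s: 44.55
position: [0.6457, 0.0565, 0.045]
eef_rot: [0.653, 0.653, -0.271, 0.271]
wrist_force: [0.6, 0.4, -1.0]
gripper_width: 0.095
```

Emit:
carry_out(rows=[[[0.001,0,0.001],[0,0,0]],[[0.002,0,0.002],[0,0,0]],[[0.003,0,0.003],[0,0,0]],[[0.004,0,0.004],[0,0,0]],[[0.004,0,0.004],[0,0,0]]])

```text
time_s: 45.05
position: [0.646, 0.0565, 0.0448]
eef_rot: [0.653, 0.653, -0.27, 0.271]
wrist_force: [-2.0, -0.1, 7.2]
gripper_width: 0.106
```

Contact at 7 N. Releasing.

Emit:
carry_out(rows=[[[0,0,0],[0,0,0]],[[0,0,0],[0,0,0]],[[0,0,0],[0,0,0]],[[0,0,0],[0,0,0]],[[0,0,0],[0,0,0]]], claw=50)

```text
time_s: 45.55
position: [0.6457, 0.0565, 0.0438]
eef_rot: [0.653, 0.653, -0.271, 0.271]
wrist_force: [0.3, 0.6, 0.4]
gripper_width: 0.581
```

```bash
python3 - <<'E'
from h import *
P,M,o=pose(); print(o['time_s'],P,o['wrist_force'],o['gripper_width'])
im=vision.camera("side"); s=vision.camera_params("side")
c=proj(s,(.6457,.0819,.006)).astype(int); u,v=c[0]-40,c[1]-40
cv2.imwrite("pics/s28.png",cv2.resize(im[v:v+60,u:u+80,::-1],(800,600),interpolation=cv2.INTER_NEAREST))
z=lambda X:((proj(s,X)-[u,v])*10).round(); print(z((.6457,.0819,.006)),z((.6457,.0819,.048)),z((.6457,.0819,.09)))
E
```

```text
45.55 [0.64565813 0.05651273 0.04381488] [0.27771696 0.55290043 0.44646755] 0.5805580183652677
[401. 403.] [407. 260.] [414. 110.]
```

View pics/s28.png

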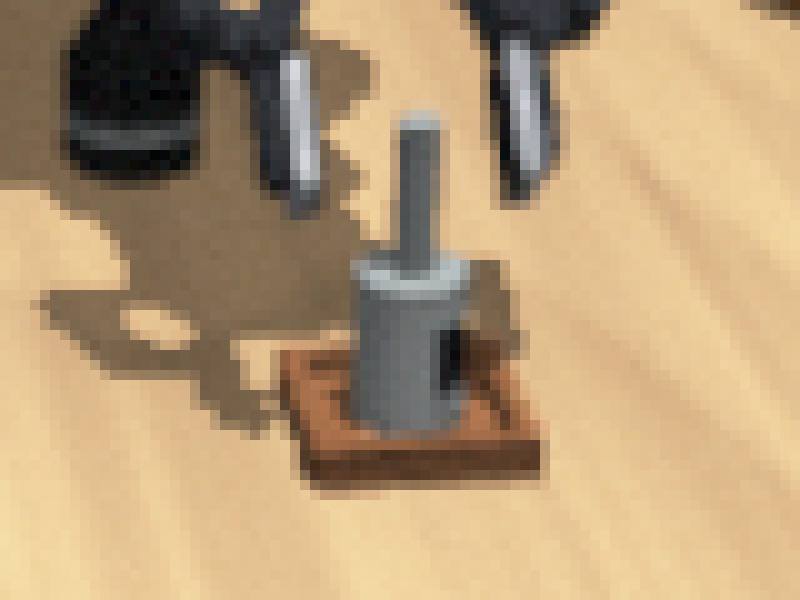

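The small saw stands upright in its tray, with its shank top at (418,118) against a predicted (414,110). Retracting along the tool axis.

Emit:
carry_out(rows=[[[0,0,-0.05],[0,0,0]],[[0,0,-0.15],[0,0,0]],[[0,0,-0.3],[0,0,0]],[[0,0,-0.45],[0,0,0]],[[0,0,-0.6],[0,0,0]]])

```text
time_s: 46.1
position: [0.6455, 0.1427, 0.1303]
eef_rot: [0.653, 0.653, -0.27, 0.271]
wrist_force: [1.0, -0.3, 0.2]
gripper_width: 0.586
```

Emit:
carry_out(rows=[[[-0.1,0,-0.2],[0,0,0]],[[-0.2,0,-0.35],[0,0,0]],[[-0.3,0,-0.5],[0,0,0]],[[-0.3,0,-0.5],[0,0,0]],[[-0.3,0,-0.5],[0,0,0]]])

```text
time_s: 46.6
position: [0.6457, 0.1703, 0.2428]
eef_rot: [0.653, 0.653, -0.27, 0.271]
wrist_force: [-0.1, -0.8, -2.2]
gripper_width: 0.583
```

```bash
python3 - <<'E'
from h import *
P,M,o=pose(); print(o['time_s'],P,o['wrist_force'],o['gripper_width'])
for n in("side","top"): cv2.imwrite(f"pics/{n}29.png",vision.camera(n)[:,:,::-1])
s=vision.camera_params("side")
for n,X in dict(small=(.6457,.0819),medium=(.3869,-.273),large=(.5289,-.4038),blunt=(.3984,.2729)).items(): print(n,proj(s,(*X,.09)).round(),proj(s,(*X,.048)).round())
E
```

```text
46.6 [0.64567183 0.17029952 0.24281168] [-0.12750579 -0.76213451 -2.15364448] 0.5832318209295293
small [361. 159.] [361. 174.]
medium [254. 253.] [257. 273.]
large [354. 302.] [353. 323.]
blunt [264. 138.] [265. 151.]
```

View pics/side29.png

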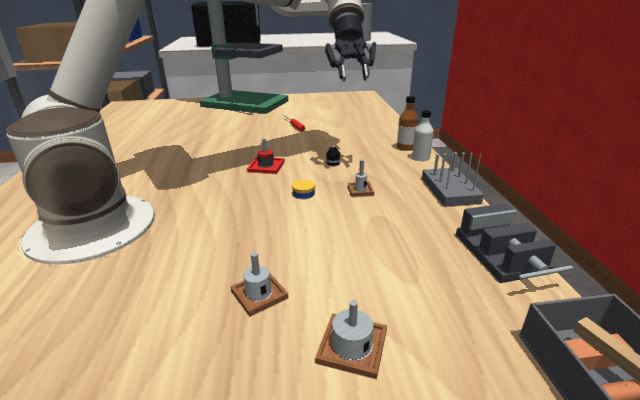

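View pics/top29.png

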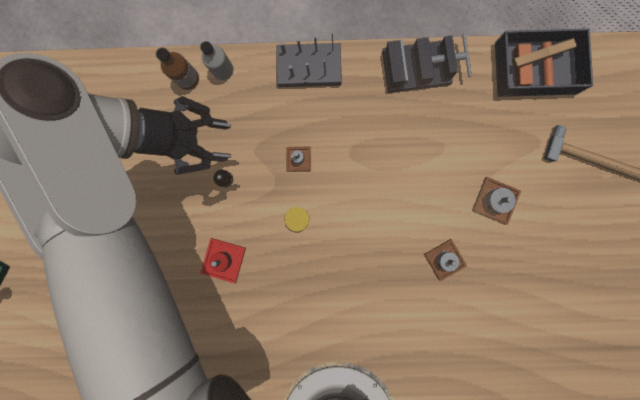

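All four saws stand in their trays and sit on the predicted pixels. The chuck (223,178) and the tin (297,219) have not moved, and the arm is clear. Handing in.

```bash
python3 - <<'E'
from cell import job
print(job.close_job())
E
```

```text
the job is handed in; nothing more can be done
None
```

All four hole saws are standing in their trays and the job is handed in at about 46.7 s of the 106 s allowed. However, the small saw was dropped once on the way, which may count against the run. No verdict was reported.

**Order:** the blunt saw went into the red tray first, then the large, medium and small saws into the wooden trays of their sizes.

**Last checks:** the side and top pictures show all four saws upright and within a few millimetres of their tray centres. The chuck and wax tin are where they started, and the open gripper is clear of everything.

**What went wrong:**
- **Short grip:** the real fingertips sit about 30 mm behind the reported tool point, so my first grips held only the top few millimetres of each shank.
- **Dropped saw:** the small saw slipped out at a low height and fell on its side. I could not measure how fast it landed, so the 0.7 m/s drop rule may have been broken. I regripped it with the tool tilted, turned it upright and set it down with about 7 N of contact.
- **Hard touch on the table:** while checking the fingertip position I pressed the shut fingers on the empty table up to about 100 N at the wrist. That is under the 120 N wrist limit; the 40 N limit would only matter if it also covers the fingers.

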